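# Hang the gauge basket in the strut-lid chest

### The job

The yellow gauge basket has been left standing on the closed lid of the storage chest. Set it down upright on the blue mat, let go of it and lift the chest's lid past its balance point so that the struts hold it fully open, then pick the basket up again and hang it by its handle on the red hook inside the chest, hanging freely and clear of the chest floor. Keep the basket upright all along and do not push the other things about.

Things in the scene. Friction and masses are not known exactly. Their poses are not given: they have to be found in the camera images.
- chest: white open-topped storage chest, 250 mm deep (its x) x 220 mm wide (its y) x 140 mm high, walls and floor 8 mm, fixed to the bench; origin at the centre of its underside, x from its front (robot side) to its hinge side, z up. Inside, 87 mm lie free between the inner front wall and the hook's tip.
- lid (a joint): angle of the grey lid (250 x 220 x 12 mm, about 0.6 kg, on the chest's rim): 0 closed, 1.5 rad fully open; hinged along the chest's upper far edge. Gas struts at both sides: left below 0.65 rad it falls shut, left beyond 0.95 rad the struts carry it on to fully open within some seconds and hold it. Lifting it by its handle takes 2 to 5 N
- lid_hinge (a point): middle of the lid's hinge line (the line runs along the chest's y axis), 140 mm above the bench, at the chest's far edge; axes as the chest's
- lid_handle (a point): middle of the black round bar handle on the lid near its front edge: bar 10 mm thick, 110 mm long along the lid's y axis, on a post at each end, its centre line 35 mm above the lid's top; when closed 210 mm in front of the hinge line and 47 mm above it; moves with the lid
- basket_center (a point): centre, 47 mm above the underside, of the yellow gauge basket: box 50 mm (its x) x 120 mm (its y) x 35 mm high, about 0.25 kg with the blocks fixed in it, z up. Over it a rigid dark bail handle, a round bar 8 mm thick in the basket's y-z plane, rising from both ends of its length; free opening beneath about 51 mm high, 112 mm wide
- basket_handle (a point): point in the middle of the bail, 90 mm above the basket's underside; axes as the basket's. The bail's top runs along y: its centre line is at this point's height from 12 to 48 mm either side and peaks 7 mm higher in the middle (underside there 3 mm above this point), so that it settles centred on a hook
- hook_seat (a point): top of the red hook's round arm (10 mm thick) where the bail rests, 118 mm above the bench: the arm comes level from the far inner wall towards the front on the chest's centre line; its front end, 8 to 25 mm in front of this point, turns up to a tip 135 mm above the bench. Far wall 122 mm behind; axes as the chest's. A hung basket clears the chest floor by 17 mm
- mat_top (a point): centre of the top of the square blue mat, 140 x 140 mm, 2 mm thick, fixed flat on the bench to the left or the right of the chest
- gauge_boxes: a stack of two black gauge boxes with a small wooden block on top, 110 x 100 x 77 mm, loose, a bystander; origin at the centre of its underside
- vblock: dark steel V-block, 90 x 60 x 47 mm, loose, a bystander; origin at the centre of its underside
- ring_gauge: plain steel ring gauge, 80 mm across, 30 mm high, loose, a bystander; origin at the centre of its underside
- marker: black marker pen lying flat, 135 mm long, loose, a bystander; origin at the centre of its underside
- mouse: black computer mouse, 100 x 60 x 30 mm, loose, a bystander; origin at the centre of its underside
- basket: the yellow gauge basket itself; origin at the centre of its underside
- hook: the red hook, fixed inside the chest; origin as the chest's
Things that resemble listed ones, but are neither listed nor needed, are in the scene too. What is meant by the basket is not green, and is the smaller of those in its own colour.

How it is judged:
By the outcome, as a careful person would: the job done as asked, in the order asked, and still so for the second after the job is handed in, with the robot touching nothing.
It also fails if it takes over 72 s, if anything falls off the work surface, if the arm or the gripper's body presses on something with over 40 N, if the wrist force passes 120 N, or if a joint passes its speed limit or range.

### The arm

A 6-joint arm with a two-finger parallel gripper is mounted at the origin on the work surface. World frame = base frame: x ahead of the robot, y to its left, z up, the work surface at z = 0. Lengths are in m, angles in degrees, forces in N, time in s.
With the tool pointing down it reaches from about 0.325 to 0.9 m from the base axis. Payload 6.1 kg.
Tool frame: the origin (TCP) lies at the very end of the fingers, on their centre line; the grasp point (between the pads) lies 19 mm behind it; z points along the fingers, y is the direction in which the jaws open and shut (so a half turn about z gives the same grasp; the last joint's range is limited). The gripper opens to 85 mm and grips with 20 to 120 N. Pads are 22 mm wide; open, the fingers measure 114 mm over their backs; the gripper's body (76 mm by 85 mm) begins 54 mm behind the grasp point. The pads swing forward as they close: fully open they stand 13 mm farther back than shut.
Start: joints at [-78.386, 12.628, 87.462, -0, 79.91, -7.225], TCP at [0.202, -0.592, 0.204] pointing down, gripper open.
Joint ranges: [-170.65, 170.65], [-52.31, 119.04], [5.05, 147.46], [-71.25, 251.25], [11.57, 151.72], [-153.62, 153.62]. Speed limits (degrees/s): [147.25, 147.25, 172.46, 180, 180, 180].

### API

Orientations are given as [roll, pitch, yaw] about the fixed x, y, z axes, in that order (R = Rz(yaw) Ry(pitch) Rx(roll)).
In Python, from rig import robot, eyes gives the robot as it stands.
- The arm moves only by the shell command python3 -m inch 'ROWS'. ROWS is JSON, a list of rows, each a list of 3 entries, a list of its own where there are three numbers: the finger opening in cm, from 0 to 8.54, then the shift along the world's x, y, z in cm, then the turn, a rotation vector about the world's x, y, z in rad. A call has 1 to 12 rows; each row is the pose to reach, as a shift and turn from the pose commanded when the call began; what a row does not reach only later rows make up. A row lasts 1/10 s, in which the tool goes at most 50 mm and 8.59 degrees, less where a joint would pass 70% of its speed; a pose out of reach is approached as far as the arm can. A call with a gripper value outside its range is refused whole. The fingers move at their own pace and stop on an object; the grip force is fixed at half the most. Time passes only in rows, so rows that repeat a pose let the fingers close. It gives the time, the measured TCP pose, the force and the opening at its end, in the units of the state.
- robot.sense(): the state, without advancing time (a new reading comes with each control period).
- eyes.snapshot(name): name is "scene" or "side" or "wrist"; returns the picture (384x512x3 uint8, blue, green, red); there is no depth.
- eyes.camera_model(name): a dict with "fx", "fy", "cx", "cy" (pixels), "distortion" ([k1, k2, p1, p2, k3] as OpenCV has them; the pictures are not rectified), "rvec" (rotation vector, rad) and "tvec" (3), from world to camera coordinates, as OpenCV has them. Camera axes: x right, y down, z forward; pixel columns grow to the right and rows downward; lengths in m; the calibration is good to about 2 mm. A picture is of the moment at which its call begins: read the wrist's pose just before it. camera_model takes no time and is no camera call; for the wrist camera it gives the pose at the moment of the call.
- robot.hand_in(): hands the job in, once; it reports no verdict.
Trained networks look in the newest picture that a camera, given by its name, has taken for a name from the list of things; names that differ only in an ending like _2 or _b are one class to them, and where a whole thing is asked for, a point or a joint stands for the part that bears it (a point fixed in the world has none). Each returns a list of dicts, best first, with "conf" (0 to 1); they miss things now and then, are a little off and sometimes report something else, mostly with a low value. They report only what shows in the picture. A call takes as long as a camera call. They do not tell look-alikes from the thing itself.
- eyes.silhouettes(label, camera): "pixels" (384x512 bool, what is visible of it).
- eyes.spot_point(label, camera): "at" ([x, y, z] in m, in world coordinates, good to about 4 mm: a listed point, or the origin of a listed thing).
The state is a dict: "t": time; "joint_positions": joint angles; "qd": joint speeds; "tau": joint torques, N m; "ee_pos": TCP position; "tcp_rot": TCP orientation; "contact_force": force on the tool from outside, world axes, zero at the start; "ft_torque": the same for the moment, N m; "width": finger opening in m.
Only numpy, scipy, OpenCV 4.12 (cv2) and the standard library are available. Lean on these libraries where they do the work, as an engineer would, in place of code of your own. Each camera call takes 0.05 s, during which the arm holds its last target.

## Working session

There is one attempt and no reset: what is moved stays moved. The work goes in short steps, Python scripts to look and compute and a shell command to move; the robot and the scene stay as the last step left them, time stands still between calls to the robot, and variables do not carry over. Pictures are saved under pics/ and viewed, and the job is handed in when it is done.

```bash
ls; mkdir -p pics; python3 - <<'E'
from rig import robot, eyes
import cv2
print(robot.sense())
for n in ["scene","side"]:
    cv2.imwrite(f"pics/{n}0.png",eyes.snapshot(n))
for l in ["basket_center","basket_handle","lid_handle","lid_hinge","mat_top","hook_seat","chest"]:
    for c in ["scene","side"]:
        print(l,c,[(round(float(d["conf"]),2),[round(float(v),3) for v in d["at"]]) for d in eyes.spot_point(l,c)])
E
```

```text
pics
{'t': 0.0, 'joint_positions': array([-7.83883366e+01,  1.26761195e+01,  8.75288603e+01, -1.19489749e-03,
        7.99130909e+01, -7.22473836e+00]), 'qd': array([-0.00498194, -0.1063751 , -0.00956118, -0.00781069, -0.02955931,
        0.04154591]), 'tau': array([-1.18133089e-04, -4.96896029e+01, -3.89401102e+01, -5.12981642e-04,
        1.07158607e-02,  1.61761471e-05]), 'ee_pos': array([ 0.20164084, -0.59083427,  0.20256126]), 'tcp_rot': array([-1.79882719e+02, -1.36820992e-02,  1.88365982e+01]), 'contact_force': array([-0.0320953 , -0.27227568, -0.02967313]), 'ft_torque': array([ 0.02652572, -0.0021556 , -0.02127338]), 'width': 0.08514603795756209}
basket_center scene [(0.67, [0.837, 0.04, 0.041]), (0.64, [0.303, 0.145, 0.062]), (0.58, [0.6, 0.044, 0.202]), (0.5, [0.476, 0.042, 0.187])]
basket_center side [(0.69, [0.602, 0.044, 0.198]), (0.6, [0.307, 0.148, 0.069])]
basket_handle scene [(0.83, [0.84, 0.045, 0.089]), (0.75, [0.309, 0.145, 0.127]), (0.59, [0.605, 0.043, 0.242])]
basket_handle side [(0.96, [0.308, 0.147, 0.131]), (0.88, [0.601, 0.046, 0.244]), (0.63, [0.841, 0.041, 0.091])]
lid_handle scene [(0.95, [0.475, 0.04, 0.186])]
lid_handle side [(0.77, [0.477, 0.041, 0.186])]
lid_hinge scene [(0.95, [0.684, 0.045, 0.142])]
lid_hinge side [(0.67, [0.684, 0.051, 0.136])]
mat_top scene []
mat_top side [(0.96, [0.482, -0.299, -0.001]), (0.48, [0.562, 0.047, -0.002])]
hook_seat scene []
hook_seat side [(0.57, [0.677, -0.375, 0.003]), (0.55, [0.564, 0.042, -0.001])]
chest scene [(0.83, [0.561, 0.047, 0.0])]
chest side [(0.82, [0.566, 0.046, -0.006])]
```

View pics/scene0.png

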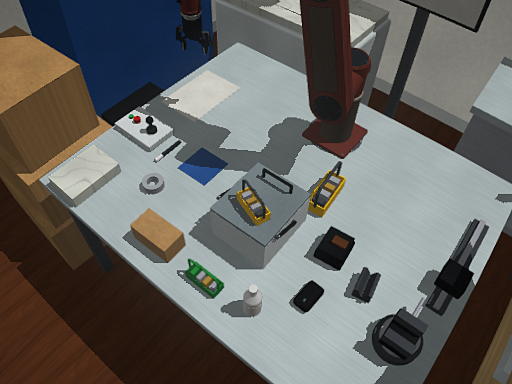

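View pics/side0.png

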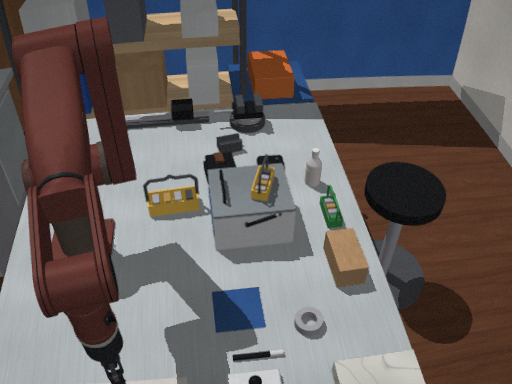

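```bash
cat > h.py <<'E'
import numpy as np, cv2
from rig import robot, eyes
def cam(n):
    m=eyes.camera_model(n); K=np.array([[m["fx"],0,m["cx"]],[0,m["fy"],m["cy"]],[0,0,1.]])
    return K,np.array(m["distortion"],float),np.array(m["rvec"],float).reshape(3),np.array(m["tvec"],float).reshape(3)
def proj(n,P,c=None):
    K,D,r,t=c or cam(n); return cv2.projectPoints(np.array(P,float).reshape(-1,1,3),r,t,K,D)[0].reshape(-1,2)
def onplane(n,uv,z,c=None):
    K,D,r,t=c or cam(n); p=cv2.undistortPoints(np.array(uv,float).reshape(-1,1,2),K,D).reshape(-1,2)
    R=cv2.Rodrigues(r)[0]; C=-R.T@t; d=np.c_[p,np.ones(len(p))]@R
    return C+d*((z-C[2])/d[:,2])[:,None]
def crop(n,img,x0,y0,x1,y1,s,name):
    cv2.imwrite(f"pics/{name}.png",cv2.resize(img[y0:y1,x0:x1],None,fx=s,fy=s,interpolation=cv2.INTER_CUBIC))
def pts(l,c):
    return [(round(float(d["conf"]),2),[round(float(v),3) for v in d["at"]]) for d in eyes.spot_point(l,c)]
E
python3 - <<'E'
from h import *
a=cv2.imread("pics/scene0.png");b=cv2.imread("pics/side0.png")
crop("",a,200,155,360,275,5,"c1"); crop("",b,140,150,300,270,5,"c2")
E
```

```text
(no output)
```

View pics/c1.png

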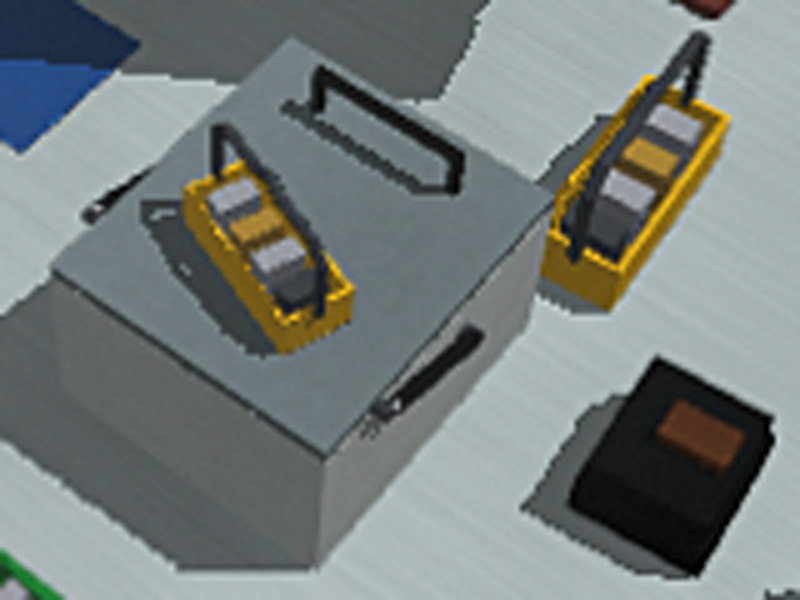

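View pics/c2.png

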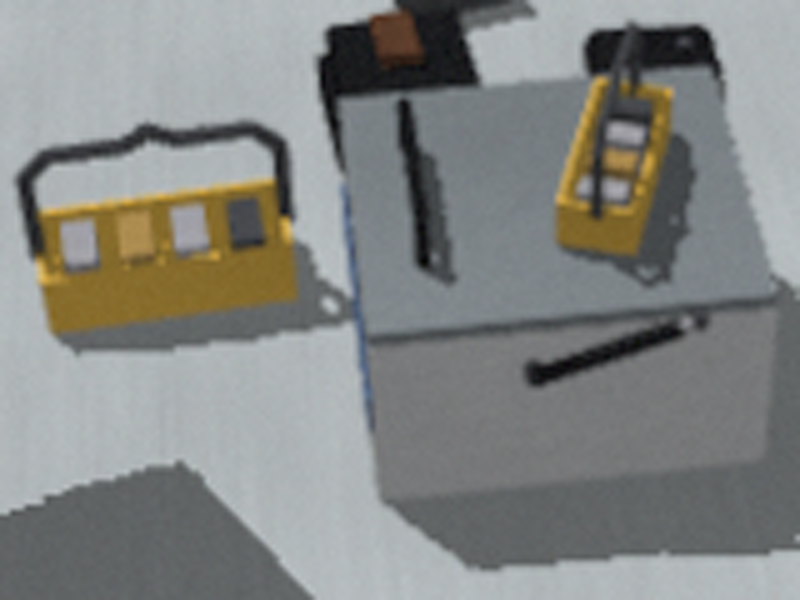

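```bash
python3 - <<'E'
from h import *
s=np.array([(293,38),(553,190),(325,458),(52,270)])/5+[200,155]-.4
d=np.array([(370,340),(340,97),(712,72),(775,300)])/5+[140,150]-.4
A=onplane("scene",s,.152);B=onplane("side",d,.152)
print(A.round(4),B.round(4))
for P in(A,B):
    x=(P[3]+P[2]-P[0]-P[1])/2;y=(P[1]+P[2]-P[0]-P[3])/2
    print(P.mean(0).round(4),np.linalg.norm(x),np.linalg.norm(y),np.degrees([np.arctan2(x[1],x[0]),np.arctan2(-y[0],y[1])]))
# basket top rim (z=.152+.035=.187): scene crop corners
s=np.array([(183,185),(240,160),(353,288),(283,327)])/5+[200,155]-.4
P=onplane("scene",s,.187);print(P.round(4),P.mean(0))
d=np.array([(558,203),(600,77),(672,90),(645,222)])/5+[140,150]-.4
P=onplane("side",d,.187);print(P.round(4),P.mean(0))
# mat
m=cv2.imread("pics/side0.png").astype(int);k=(m[...,0]>m[...,2]+60);k[:280]=0;k[335:]=0;k[:,:200]=0;k[:,280:]=0
c,_=cv2.findContours(k.astype(np.uint8),0,2);c=max(c,key=cv2.contourArea)
q=cv2.boxPoints(cv2.minAreaRect(c));print(q)
e=cv2.approxPolyDP(c,5,True).reshape(-1,2);P=onplane("side",e,.002);print(e,P.round(3),P.mean(0))
E
```

```text
[[ 0.4381 -0.064   0.152 ]
 [ 0.4311  0.1484  0.152 ]
 [ 0.6843  0.1582  0.152 ]
 [ 0.688  -0.0585  0.152 ]] [[ 0.4404 -0.0726  0.152 ]
 [ 0.4354  0.1516  0.152 ]
 [ 0.6828  0.1484  0.152 ]
 [ 0.6846 -0.0677  0.152 ]]
[0.5604 0.046  0.152 ] 0.25167583210421873 0.21463064928060985 [1.73371902 1.42742918]
[0.5608 0.0399 0.152 ] 0.24577722528408327 0.2202285755757993 [0.19978922 0.87917769]
[[ 0.6035 -0.0214  0.187 ]
 [ 0.565  -0.0067  0.187 ]
 [ 0.5968  0.109   0.187 ]
 [ 0.6463  0.0942  0.187 ]] [0.60291254 0.04376896 0.187     ]
[[ 0.5605 -0.0048  0.187 ]
 [ 0.6018  0.1102  0.187 ]
 [ 0.6456  0.0921  0.187 ]
 [ 0.6103 -0.0275  0.187 ]] [0.6045674  0.04249884 0.187     ]
[[223.744   290.592  ]
 [257.272   284.496  ]
 [264.84003 326.12003]
 [231.31201 332.21603]]
[[224 291]
 [252 327]
 [264 326]
 [257 287]] [[ 0.453 -0.232  0.002]
 [ 0.52  -0.364  0.002]
 [ 0.553 -0.365  0.002]
 [ 0.551 -0.229  0.002]] [ 0.51924009 -0.29764894  0.002     ]
```

Three candidates for the basket: yellow at scene (254,203) on the lid, yellow at (328,192) on the bench (visibly larger), and green at (204,278). The one on the lid is yellow, the smaller of the two yellows, and stands where the task says. The enlarged crop confirms it. I'll move above the mat for a wrist look.

```bash
python3 -m inch '[[8.5,[10,10,22],[0,0,0.2]],[8.5,[10,10,22],[0,0,0.3]],[8.5,[10,10,22],[0,0,0.5]],[8.5,[10,10,22],[0,0,0.6]],[8.5,[20,25,22],[0,0,0.9]],[8.5,[20,25,22],[0,0,0.94]],[8.5,[20,25,22],[0,0,0.94]],[8.5,[20,25,22],[0,0,0.94]],[8.5,[20,25,22],[0,0,0.94]],[8.5,[20,25,22],[0,0,0.94]]]'
python3 - <<'E'
from h import *
cv2.imwrite("pics/w1.png",eyes.snapshot("wrist"));print(pts("mat_top","wrist"))
a=eyes.snapshot("scene");cv2.imwrite("pics/s1.png",a);print(pts("mat_top","scene"))
a=eyes.snapshot("side");cv2.imwrite("pics/d1.png",a);print(pts("mat_top","side"))
print(robot.sense()["ee_pos"],robot.sense()["tcp_rot"])
E
```

```text
t: 1.8
ee_pos: [0.4036, -0.3394, 0.4254]
tcp_rot: [179.8, 0.1, 72.9]
contact_force: [-1.0, -0.5, -0.1]
width: 0.085
[(0.58, [0.488, -0.298, 0.004])]
[(0.72, [0.487, -0.302, 0.004])]
[(0.93, [0.478, -0.3, -0.001])]
[ 0.40102848 -0.34242069  0.42294865] [-1.79933550e+02 -2.57930078e-02  7.25919068e+01]
```

View pics/w1.png

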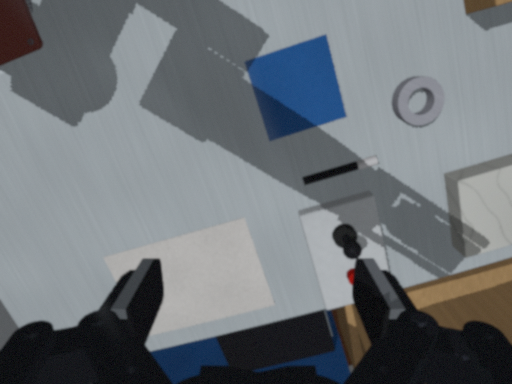

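The wrist view shows the blue mat with corners at about (247,62), (326,36), (346,115) and (270,140), and it is empty. The marker at (340,170) and ring gauge at (418,100) lie outside it.

```bash
python3 - <<'E'
from h import *
P=onplane("wrist",[(247,62),(326,36),(346,115),(270,140)],.002);print(P.round(3),P.mean(0).round(4))
e=np.roll(P,-1,0)-P;print(np.linalg.norm(e,axis=1),np.degrees(np.arctan2(e[:,1],e[:,0])))
E
```

```text
[[ 0.416 -0.234  0.002]
 [ 0.55  -0.233  0.002]
 [ 0.552 -0.366  0.002]
 [ 0.415 -0.369  0.002]] [ 0.4833 -0.3007  0.002 ]
[0.13441335 0.13313209 0.13775093 0.13534268] [   0.35222604  -89.07034009 -178.73146595   89.51472122]
```

```bash
python3 -m inch '[[8.5,[12,32,0],[0,0,0]],[8.5,[12,32,0],[0,0,0]],[8.5,[12,32,0],[0,0,0]],[8.5,[12,32,0],[0,0,0]],[8.5,[12,32,0],[0,0,0]],[8.5,[12,32,0],[0,0,0]],[8.5,[12,32,0],[0,0,0]],[8.5,[12,32,0],[0,0,0]],[8.5,[12,32,0],[0,0,0]]]'
python3 - <<'E'
from h import *
c=cam("wrist");cv2.imwrite("pics/w2.png",eyes.snapshot("wrist"))
for l in["basket_center","basket_handle","lid_handle","lid_hinge"]:print(l,pts(l,"wrist"))
import pickle;pickle.dump(c,open("w2.pkl","wb"))
print(robot.sense()["ee_pos"],robot.sense()["tcp_rot"])
E
```

```text
t: 3.0
ee_pos: [0.5219, -0.0216, 0.4231]
tcp_rot: [-179.9, 0.0, 72.8]
contact_force: [0.0, -0.9, -0.8]
width: 0.0851
basket_center [(0.83, [0.843, 0.044, 0.045]), (0.7, [0.601, 0.043, 0.196]), (0.59, [0.305, 0.152, 0.068])]
basket_handle [(0.8, [0.308, 0.146, 0.125]), (0.78, [0.84, 0.041, 0.09]), (0.61, [0.604, 0.044, 0.241])]
lid_handle [(0.93, [0.476, 0.038, 0.187])]
lid_hinge [(0.64, [0.687, 0.05, 0.138])]
[ 0.52158924 -0.02305156  0.42371771] [1.79997060e+02 1.12174356e-02 7.25489470e+01]
```

View pics/w2.png

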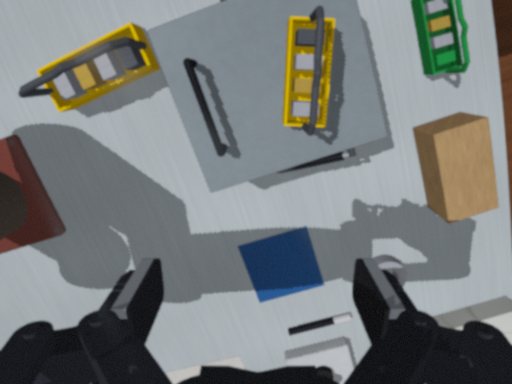

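The wrist view shows the target basket on the lid, with its rim spanning about (284..336, 16..128), and the lid handle from (189,63) to (222,151). The larger yellow basket is off the chest at (95,70).

```bash
python3 - <<'E'
from h import *
import pickle
c=pickle.load(open("w2.pkl","rb"))
im=cv2.imread("pics/w2.png");crop("",im,260,0,360,140,4.2,"c3")
crop("",im,140,0,400,200,3,"c4")
E
```

```text
(no output)
```

View pics/c3.png

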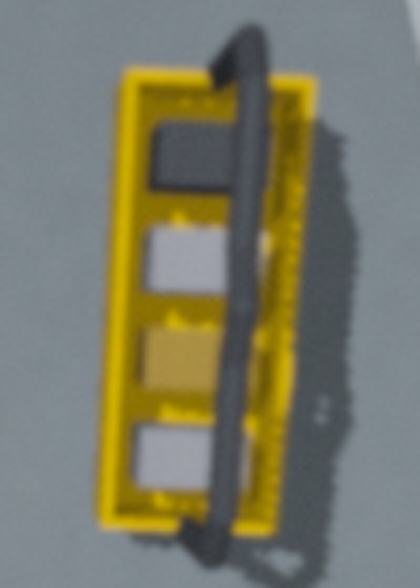

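View pics/c4.png

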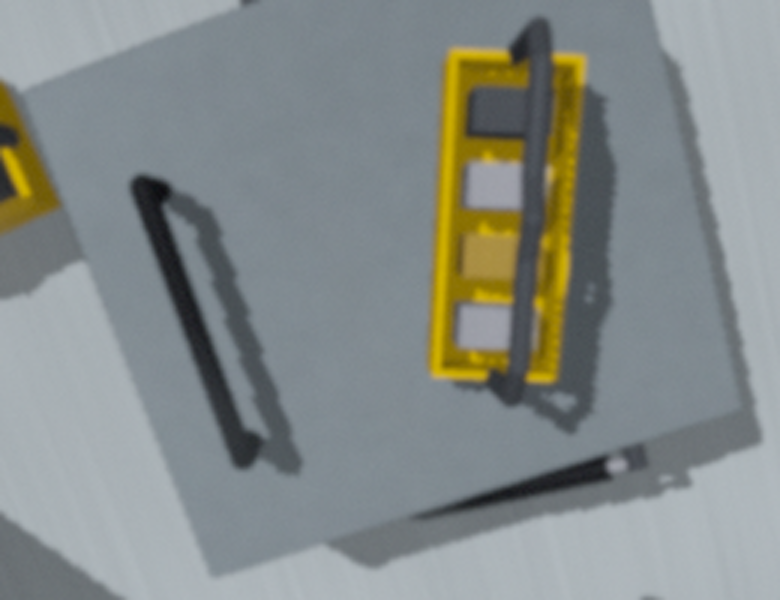

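```bash
python3 - <<'E'
from h import *
import pickle
c=pickle.load(open("w2.pkl","rb"))
f=lambda p:np.array(p)/4.2+[260,0]-.4
g=lambda p:np.array(p)/3+[140,0]-.4
def rep(n,P):
    d=P[0]-P[-1] if len(P)==2 else None
    print(n,P.round(4).tolist(),P.mean(0).round(4))
    if d is not None: print("  len",np.linalg.norm(d).round(4),"yaw",np.degrees(np.arctan2(-d[0],d[1])).round(2))
rep("bail",onplane("",f([(255,50),(210,535)]),.242,c))
R=onplane("",f([(125,70),(317,78),(277,530),(98,525)]),.187,c);rep("rim",R)
y=(R[0]+R[1]-R[2]-R[3])/2;x=(R[1]+R[2]-R[0]-R[3])/2
print(np.degrees(np.arctan2(-y[0],y[1])),np.degrees(np.arctan2(x[1],x[0])),np.linalg.norm(y),np.linalg.norm(x))
rep("lidh",onplane("",g([(145,185),(242,458)]),.187,c))
rep("front edge",onplane("",g([(22,92),(213,577)]),.152,c))
rep("right edge",onplane("",g([(742,405),(213,577)]),.152,c))
E
```

```text
bail [[0.6206, 0.0987, 0.242], [0.583, -0.0042, 0.242]] [0.6018 0.0473 0.242 ]
  len 0.1095 yaw -20.08
rim [[0.5983, 0.1099, 0.187], [0.6461, 0.0938, 0.187], [0.6073, -0.0182, 0.187], [0.559, -0.002, 0.187]] [0.6027 0.0459 0.187 ]
-19.243914626112456 -18.604457398476956 0.11857063937179281 0.05068393143084811
lidh [[0.4759, 0.0987, 0.187], [0.4768, -0.0117, 0.187]] [0.4763 0.0435 0.187 ]
  len 0.1105 yaw 0.44
front edge [[0.4347, 0.1513, 0.152], [0.4397, -0.0664, 0.152]] [0.4372 0.0424 0.152 ]
  len 0.2177 yaw 1.32
right edge [[0.6877, -0.0594, 0.152], [0.4397, -0.0664, 0.152]] [ 0.5637 -0.0629  0.152 ]
  len 0.2481 yaw -88.38
```

```bash
python3 -m inch '[[8.5,[4,3.3,-3],[0,0,-0.026]],[8.5,[8.05,6.7,-6],[0,0,-0.026]],[8.5,[8.05,6.7,-9],[0,0,-0.026]],[8.5,[8.05,6.7,-12],[0,0,-0.026]],[8.5,[8.05,6.7,-15],[0,0,-0.026]],[8.5,[8.05,6.7,-17.5],[0,0,-0.026]],[8.5,[8.05,6.7,-19.6],[0,0,-0.026]],[8.5,[8.05,6.7,-19.6],[0,0,-0.026]],[8.5,[8.05,6.7,-19.6],[0,0,-0.026]]]'
python3 - <<'E'
from h import *
a=eyes.snapshot("scene");crop("",a,180,100,340,220,5,"c5")
a=eyes.snapshot("side");crop("",a,180,100,340,220,5,"c6")
E
```

```text
t: 4.15
ee_pos: [0.6023, 0.0446, 0.2281]
tcp_rot: [-180.0, 0.0, 71.1]
contact_force: [-0.4, -0.2, 0.8]
width: 0.0852
```

View pics/c6.png

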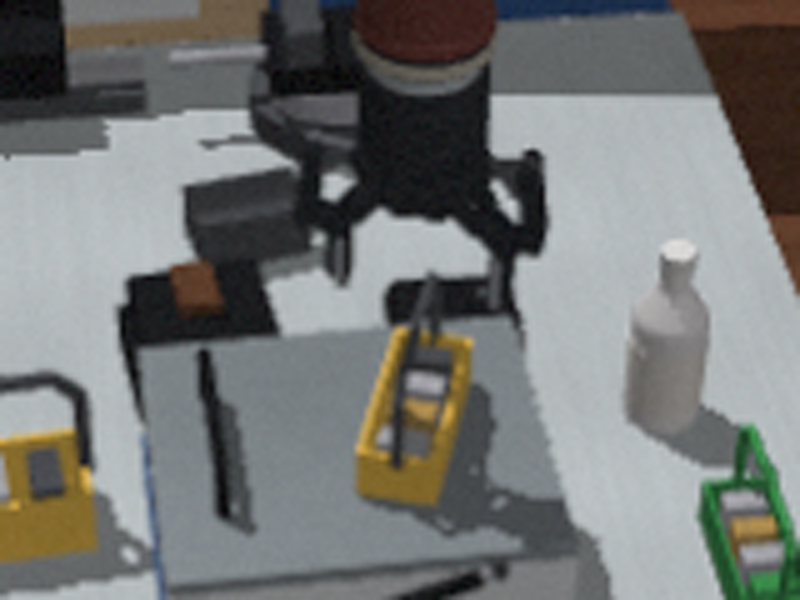

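View pics/c5.png

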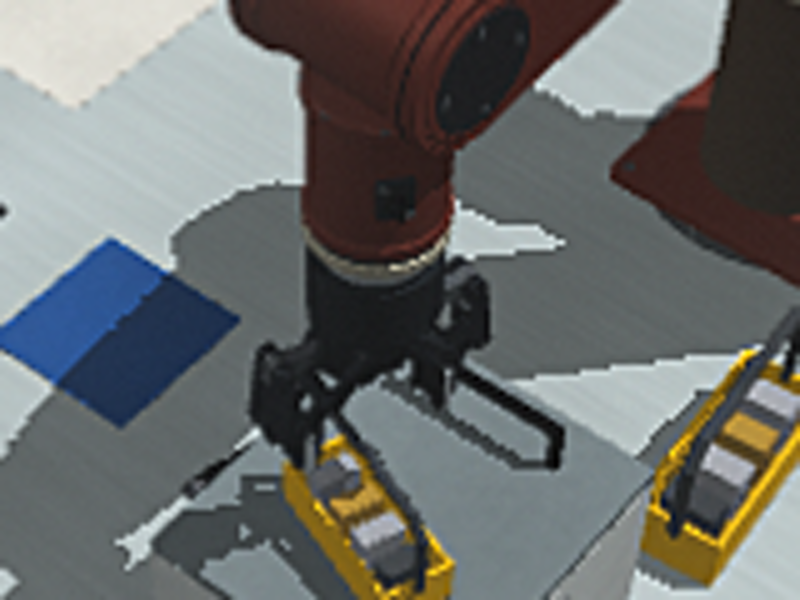

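```bash
python3 - <<'E'
from h import *
T=robot.sense()["ee_pos"];b=np.radians(-18.8);x=np.array([np.cos(b),np.sin(b),0]);y=np.array([-np.sin(b),np.cos(b),0])
B=np.array([.6025,.045,.152])
P=[T,T+x*.042,T-x*.042,T+x*.042+[0,0,.013],T-x*.042+[0,0,.013],B+[0,0,.094],B+y*.048+[0,0,.09],B-y*.048+[0,0,.09]]
print(((proj("scene",P)-[180,100])*5).round());print(((proj("side",P)-[180,100])*5).round())
E
```

```text
[[364. 471.]
 [304. 500.]
 [423. 443.]
 [304. 487.]
 [423. 429.]
 [366. 454.]
 [409. 514.]
 [324. 404.]]
[[416. 339.]
 [484. 348.]
 [349. 330.]
 [485. 332.]
 [349. 313.]
 [415. 318.]
 [430. 275.]
 [400. 374.]]
```

```bash
python3 - <<'E'
from h import *
a=eyes.snapshot("side");crop("",a,230,135,300,190,11,"c7");cv2.imwrite("pics/w3.png",eyes.snapshot("wrist"))
E
```

```text
(no output)
```

View pics/c7.png

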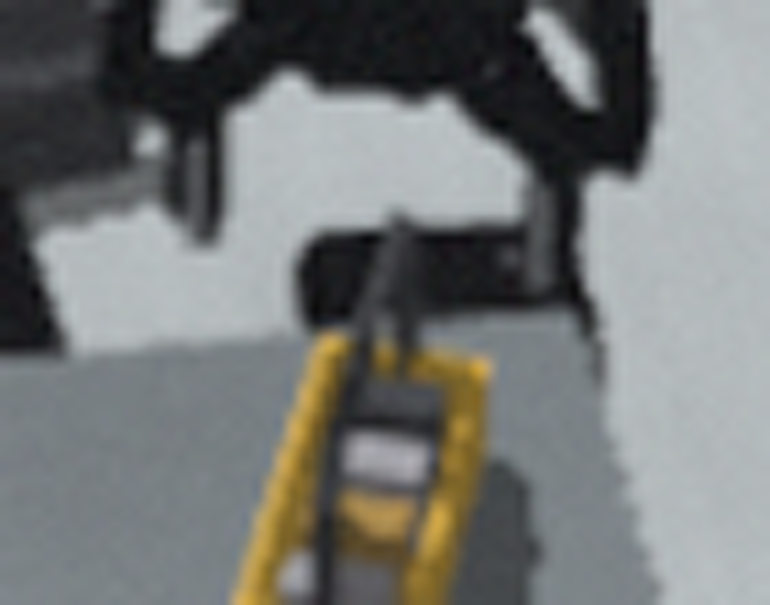

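View pics/w3.png

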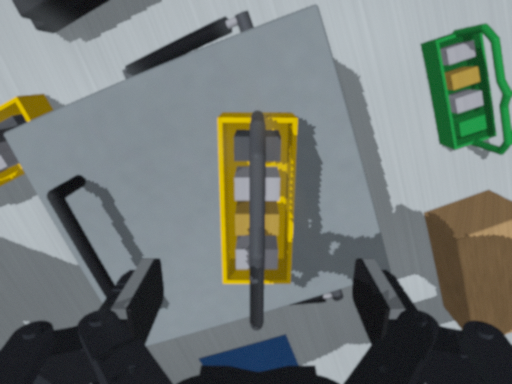

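```bash
python3 - <<'E'
from h import *
s=robot.sense();T=s["ee_pos"];from scipy.spatial.transform import Rotation as R
Rm=R.from_euler("xyz",s["tcp_rot"],degrees=True).as_matrix()
P=[T+Rm@np.array([0,yy,zz]) for zz in(0,-.013,-.019,-.037) for yy in(-.0425,0,.0425)]
print(proj("wrist",P).round());K,D,r,t=cam("wrist");Rc=cv2.Rodrigues(r)[0];C=-Rc.T@t;print("cam in tool",Rm.T@(C-T),"dir",Rm.T@Rc[2])
b=np.radians(-18.8);y=np.array([-np.sin(b),np.cos(b),0]);B=np.array([.6025,.045,.152])
print(proj("wrist",[B+[0,0,.09]+k*y for k in(-.05,0,.05)]).round())
a=eyes.snapshot("scene");crop("",a,220,150,280,200,12,"c8")
E
```

```text
[[182. 236.]
 [258. 236.]
 [334. 236.]
 [177. 247.]
 [258. 247.]
 [339. 247.]
 [174. 252.]
 [258. 253.]
 [342. 252.]
 [165. 271.]
 [258. 272.]
 [351. 272.]]
cam in tool [ 0.08410878 -0.00028507 -0.17057478] dir [-3.24235076e-01  5.10805709e-04  9.45976403e-01]
[[257. 324.]
 [257. 247.]
 [257. 153.]]
```

View pics/c8.png

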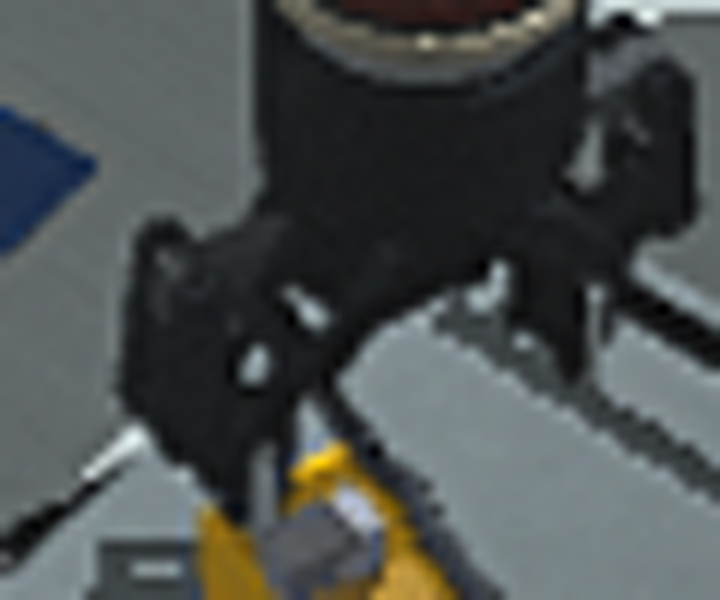

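Both camera views put the open fingertips about 20–25 mm behind the TCP. I'll go 8 mm deeper so the bar sits well inside the pads, then close and check before lifting.

```bash
python3 -m inch '[[8.5,[0,0,-0.8],[0,0,0]],[0,[0,0,-0.8],[0,0,0]],[0,[0,0,-0.8],[0,0,0]],[0,[0,0,-0.8],[0,0,0]],[0,[0,0,-0.8],[0,0,0]],[0,[0,0,-0.8],[0,0,0]],[0,[0,0,-0.8],[0,0,0]],[0,[0,0,-0.8],[0,0,0]],[0,[0,0,-0.8],[0,0,0]],[0,[0,0,-0.8],[0,0,0]]]'
python3 - <<'E'
from h import *
a=eyes.snapshot("side");crop("",a,230,125,300,180,11,"c9");cv2.imwrite("pics/w4.png",eyes.snapshot("wrist"));print(robot.sense()["width"])
E
```

```text
t: 5.4
ee_pos: [0.6026, 0.0454, 0.22]
tcp_rot: [180.0, -0.0, 71.2]
contact_force: [2.0, -0.9, 0.5]
width: 0.0042
0.004257655919218389
```

View pics/c9.png

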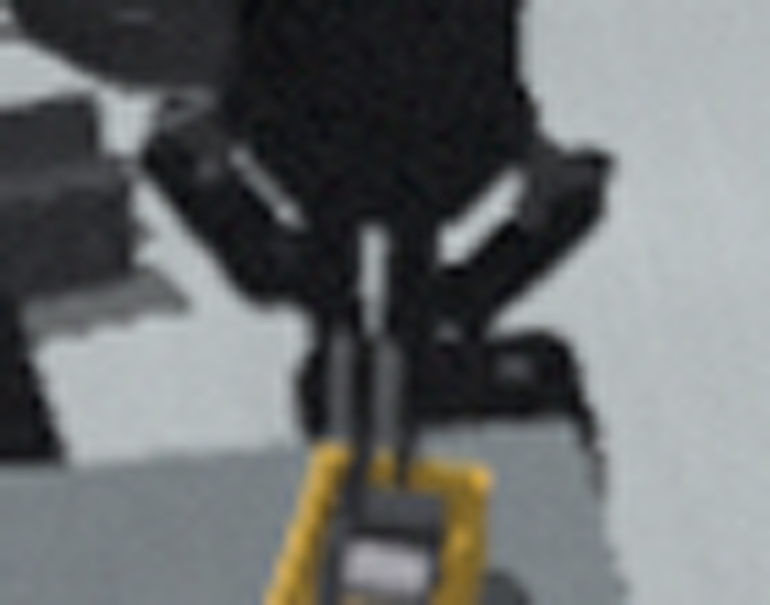

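View pics/w4.png

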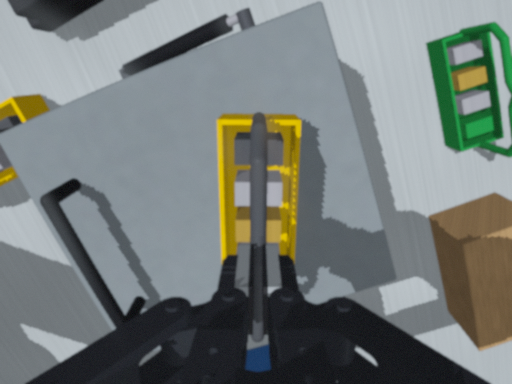

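Both fingers straddle the bail (wrist picture, around (258,280)). The reported opening of 4 mm is a little under the 8 mm bar, so I'll lift gently and check.

```bash
python3 -m inch '[[0,[0,0,0.5],[0,0,0]],[0,[0,0,1.5],[0,0,0]],[0,[0,0,3],[0,0,0]],[0,[0,0,5],[0,0,0]],[0,[0,0,5],[0,0,0]],[0,[0,0,5],[0,0,0]]]'
python3 - <<'E'
from h import *
a=eyes.snapshot("side");crop("",a,210,105,310,180,8,"c10");cv2.imwrite("pics/w5.png",eyes.snapshot("wrist"));print(robot.sense()["width"],robot.sense()["contact_force"])
E
```

```text
t: 6.1
ee_pos: [0.6027, 0.0455, 0.2706]
tcp_rot: [179.9, -0.0, 71.2]
contact_force: [0.2, -0.1, -2.9]
width: 0.0044
0.0039211462940114804 [-0.70085834  0.23257942 -1.75747347]
```

View pics/c10.png

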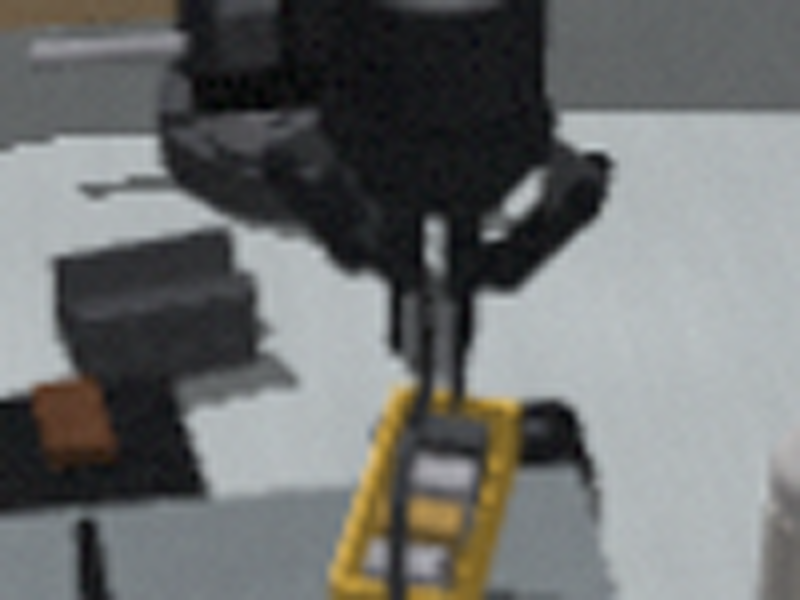

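```bash
python3 -m inch '[[0,[0,-1,2],[0,0,0]],[0,[-1,-4,3],[0,0,0]],[0,[-2.5,-8,3],[0,0,0.05]],[0,[-4,-12,3],[0,0,0.1]],[0,[-5.5,-16,3],[0,0,0.16]],[0,[-7,-20,3],[0,0,0.22]],[0,[-8.5,-24,3],[0,0,0.28]],[0,[-10,-28,2],[0,0,0.34]],[0,[-11,-32,0],[0,0,0.34]],[0,[-11.85,-34.55,-3],[0,0,0.34]],[0,[-11.85,-34.55,-6],[0,0,0.34]],[0,[-11.85,-34.55,-8],[0,0,0.34]]]'
python3 -m inch '[[0,[0,0,-2.5],[0,0,0]],[0,[0,0,-5],[0,0,0]],[0,[0,0,-7.5],[0,0,0]],[0,[0,0,-9.5],[0,0,0]],[0,[0,0,-10.5],[0,0,0]],[0,[0,0,-10.5],[0,0,0]],[0,[0,0,-10.5],[0,0,0]]]'
python3 - <<'E'
from h import *
a=eyes.snapshot("side");crop("",a,160,200,320,320,5,"c11");cv2.imwrite("pics/w6.png",eyes.snapshot("wrist"));print(robot.sense()["width"],robot.sense()["contact_force"])
E
```

```text
t: 7.4
ee_pos: [0.4816, -0.2998, 0.1857]
tcp_rot: [-179.8, -0.2, 90.5]
contact_force: [-0.4, 0.0, -2.7]
width: 0.0043
t: 8.1
ee_pos: [0.484, -0.3002, 0.0851]
tcp_rot: [180.0, 0.0, 90.7]
contact_force: [0.7, -0.1, -1.7]
width: 0.0041
0.004051752827419041 [-0.86161971 -0.1862787  -2.11375336]
```

View pics/c11.png

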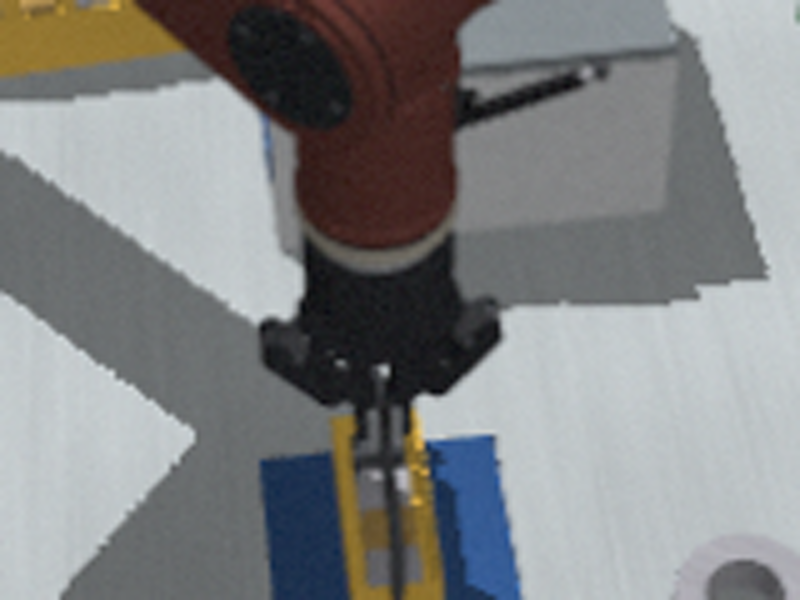

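View pics/w6.png

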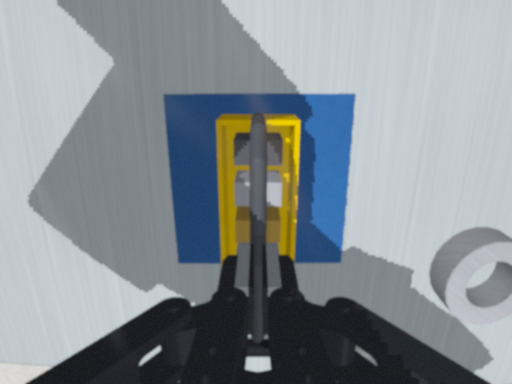

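Wrist view: the basket (216..300, 115..) hangs straight above the mat (165..355, 94..262). I'll lower it the last 15 mm slowly.

```bash
python3 -m inch '[[0,[0,0,-0.6],[0,0,0]],[0,[0,0,-1.0],[0,0,0]],[0,[0,0,-1.3],[0,0,0]],[0,[0,0,-1.45],[0,0,0]],[0,[0,0,-1.45],[0,0,0]]]'
```

```text
t: 8.7
ee_pos: [0.4838, -0.3, 0.0701]
tcp_rot: [-180.0, -0.0, 90.7]
contact_force: [0.1, -0.8, -3.4]
width: 0.0041
```

```bash
python3 -m inch '[[0,[0,0,-0.1],[0,0,0]],[0,[0,0,-0.2],[0,0,0]],[0,[0,0,-0.2],[0,0,0]]]'
```

```text
t: 9.0
ee_pos: [0.4844, -0.3002, 0.07]
tcp_rot: [179.9, 0.0, 90.7]
contact_force: [-3.0, 2.8, 8.1]
width: 0.004
```

```bash
python3 -m inch '[[0,[0,0,0.1],[0,0,0]],[5,[0,0,0.1],[0,0,0]],[5,[0,0,0.1],[0,0,0]],[5,[0,0,0.1],[0,0,0]],[5,[0,0,0.1],[0,0,0]],[5,[0,0,0.1],[0,0,0]],[5,[0,0,1],[0,0,0]],[5,[0,0,4],[0,0,0]],[5,[0,0,8],[0,0,0]],[5,[0,0,12],[0,0,0]],[5,[0,0,16],[0,0,0]]]'
python3 - <<'E'
from h import *
cv2.imwrite("pics/w7.png",eyes.snapshot("wrist"));print(robot.sense()["width"],robot.sense()["contact_force"])
import pickle;pickle.dump(cam("wrist"),open("w7.pkl","wb"))
a=eyes.snapshot("side");crop("",a,160,200,320,320,5,"c12");print(pts("basket_handle","side"),pts("basket_center","wrist"))
E
```

```text
t: 10.1
ee_pos: [0.4837, -0.2999, 0.2305]
tcp_rot: [180.0, 0.0, 90.7]
contact_force: [-0.5, -0.3, 0.7]
width: 0.0501
0.050012019958210384 [ 2.31742273 -1.65855391  5.78623222]
[(0.63, [0.483, -0.298, 0.092]), (0.63, [0.841, 0.041, 0.09]), (0.58, [0.307, 0.149, 0.127])] [(0.91, [0.484, -0.3, 0.049])]
```

View pics/w7.png

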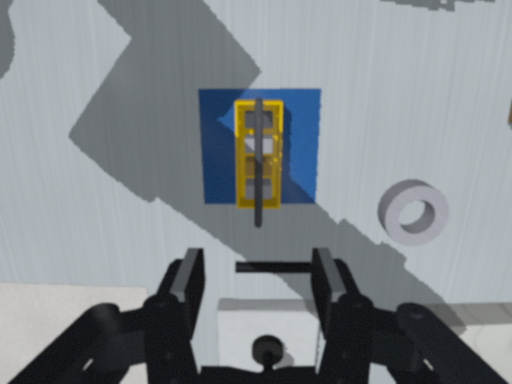

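View pics/c12.png

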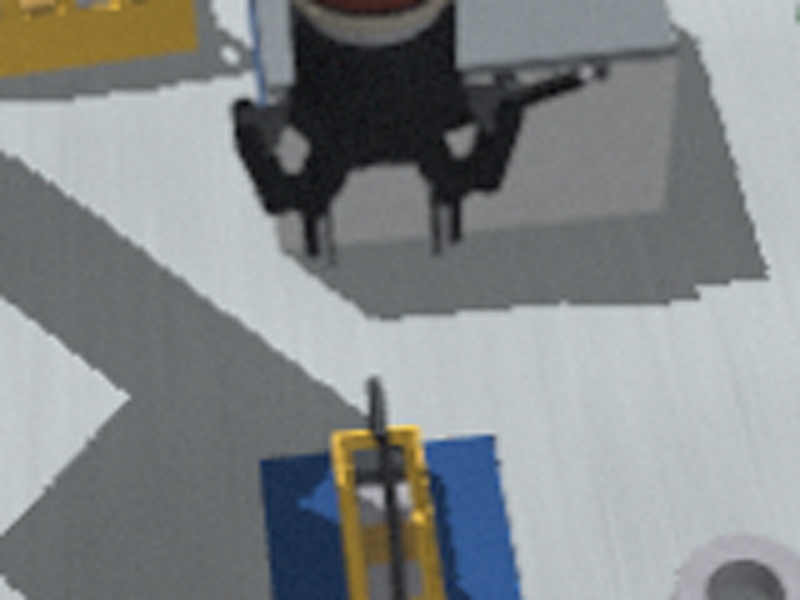

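The basket stands upright, centred on the mat (wrist (235..283, 99..208) inside the mat at (200..320, 89..204)). Next is the lid handle.

```bash
python3 -m inch '[[5,[0,4,3],[0,0,0]],[5,[-0.3,8,5],[0,0,0]],[5,[-0.5,13,6],[0,0,0]],[5,[-0.8,18,6],[0,0,0.01]],[5,[-0.8,23,6],[0,0,0.01]],[5,[-0.8,28,6],[0,0,0.01]],[5,[-0.8,32,6],[0,0,0.01]],[5,[-0.8,34.2,6],[0,0,0.01]],[5,[-0.8,34.2,6],[0,0,0.01]],[5,[-0.8,34.2,6],[0,0,0.01]]]'
python3 - <<'E'
from h import *
im=eyes.snapshot("wrist");cv2.imwrite("pics/w8.png",im)
import pickle;pickle.dump(cam("wrist"),open("w8.pkl","wb"));print(pts("lid_handle","wrist"),pts("lid_hinge","wrist"))
E
```

```text
t: 11.3
ee_pos: [0.4751, 0.0421, 0.2868]
tcp_rot: [-179.9, 0.0, 91.3]
contact_force: [0.4, -0.9, -0.4]
width: 0.0502
[(0.77, [0.478, 0.041, 0.185])] [(0.64, [0.686, 0.044, 0.14])]
```

View pics/w8.png

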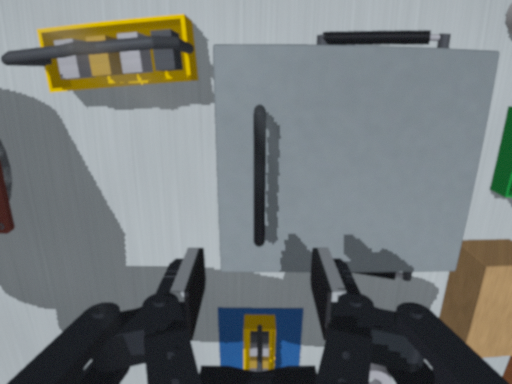

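The wrist view shows the handle bar upright at column 260, rows 108..243, centred between the fingers. I'll descend and grip.

```bash
python3 -m inch '[[5,[0,0,-4],[0,0,0]],[5,[0,0,-8],[0,0,0]],[5,[0,0,-10.5],[0,0,0]],[5,[0,0,-12.5],[0,0,0]],[5,[0,0,-12.5],[0,0,0]],[0,[0,0,-12.5],[0,0,0]],[0,[0,0,-12.5],[0,0,0]],[0,[0,0,-12.5],[0,0,0]],[0,[0,0,-12.5],[0,0,0]],[0,[0,0,-12.5],[0,0,0]],[0,[0,0,-12.5],[0,0,0]]]'
python3 - <<'E'
from h import *
im=eyes.snapshot("scene");crop("",im,200,120,320,210,6,"c13")
c=[];import math
for th in np.arange(.1,1.3,.1): c.append((round(th,1),round(100*(.21*(1-math.cos(th))+.047*math.sin(th)),1),round(100*(.21*math.sin(th)+.047*(math.cos(th)-1)),1)))
print(c)
E
```

```text
t: 12.55
ee_pos: [0.4766, 0.0419, 0.1643]
tcp_rot: [179.9, 0.0, 91.3]
contact_force: [0.0, 0.3, 4.8]
width: 0.0002
[(np.float64(0.1), 0.6, 2.1), (np.float64(0.2), 1.4, 4.1), (np.float64(0.3), 2.3, 6.0), (np.float64(0.4), 3.5, 7.8), (np.float64(0.5), 4.8, 9.5), (np.float64(0.6), 6.3, 11.0), (np.float64(0.7), 8.0, 12.4), (np.float64(0.8), 9.7, 13.6), (np.float64(0.9), 11.6, 14.7), (np.float64(1.0), 13.6, 15.5), (np.float64(1.1), 15.7, 16.1), (np.float64(1.2), 17.8, 16.6)]
```

View pics/c13.png

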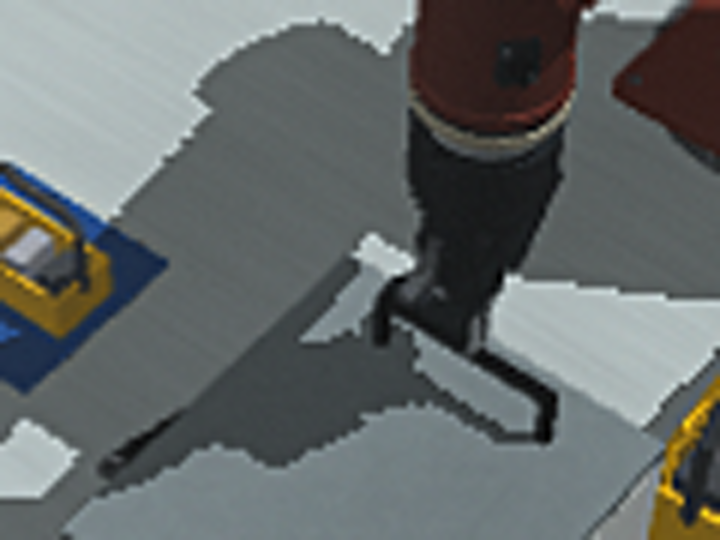

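The reported width of about 0 is odd for a 10 mm bar. The bar may sit in the recess above the pads. I'll look before lifting.

```bash
python3 - <<'E'
from h import *
im=eyes.snapshot("side");crop("",im,190,130,260,185,11,"c14");im=eyes.snapshot("wrist");crop("",im,180,100,340,384,2.1,"c15")
s=robot.sense();print(s["width"],s["contact_force"],s["ee_pos"])
T=s["ee_pos"];print((proj("side",[T,T+[0,0,.019],[.476,.042,.187],[.476,.0,.187],[.476,.09,.187]])-[190,130])*11)
E
```

```text
-0.0001999339698647982 [ 0.32788516 -0.35637688  5.18009838] [0.47661824 0.04184968 0.16428284]
[[358.36861859 633.65075543]
 [355.96890767 583.66235561]
 [353.25379626 573.60030846]
 [365.25649432 674.92984755]
 [340.1729414  462.77662677]]
```

View pics/c14.png

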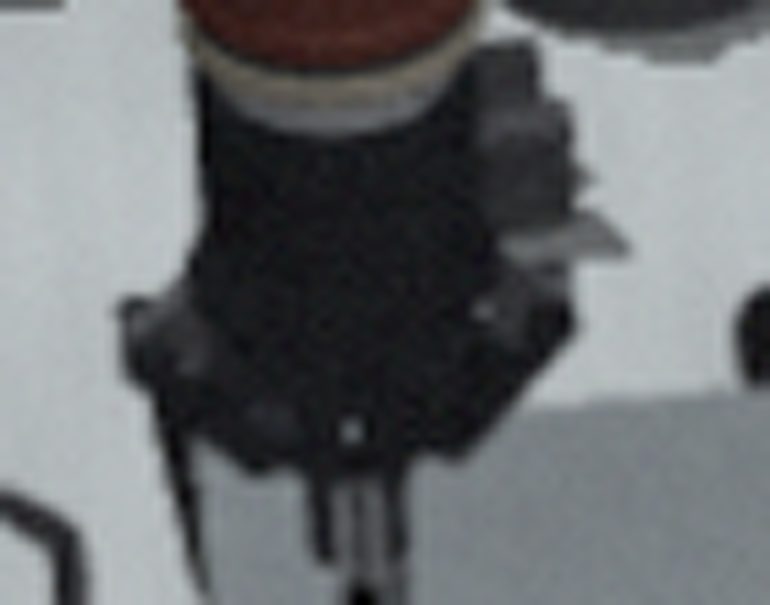

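View pics/c15.png

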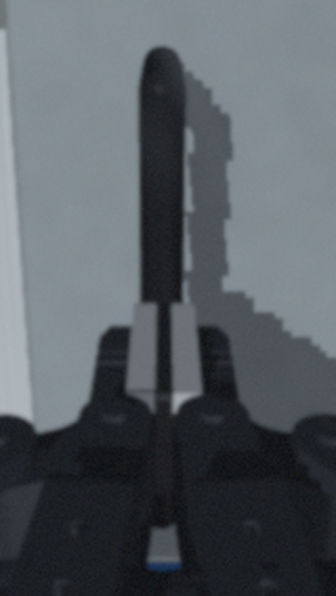

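The bar clearly passes between the fingers, but it seems to sit high in the pads. I'll regrip 6 mm higher for a cleaner hold.

```bash
python3 -m inch '[[5,[0,0,0],[0,0,0]],[5,[0,0,0],[0,0,0]],[5,[0,0,0.6],[0,0,0]],[5,[0,0,0.6],[0,0,0]],[5,[0,0,0.6],[0,0,0]],[0,[0,0,0.6],[0,0,0]],[0,[0,0,0.6],[0,0,0]],[0,[0,0,0.6],[0,0,0]],[0,[0,0,0.6],[0,0,0]],[0,[0,0,0.6],[0,0,0]],[0,[0,0,0.6],[0,0,0]],[0,[0,0,0.6],[0,0,0]]]'
python3 - <<'E'
from h import *
im=eyes.snapshot("wrist");crop("",im,180,100,340,384,2.1,"c16")
s=robot.sense();print(s["width"],s["contact_force"],s["ee_pos"])
E
```

```text
t: 13.9
ee_pos: [0.4758, 0.042, 0.1692]
tcp_rot: [-180.0, 0.0, 91.3]
contact_force: [-0.5, 0.1, -0.4]
width: 0.0001
0.00031724386118240657 [-0.31327536  0.35576934  0.21798243] [0.47580954 0.04198092 0.16917887]
```

View pics/c16.png

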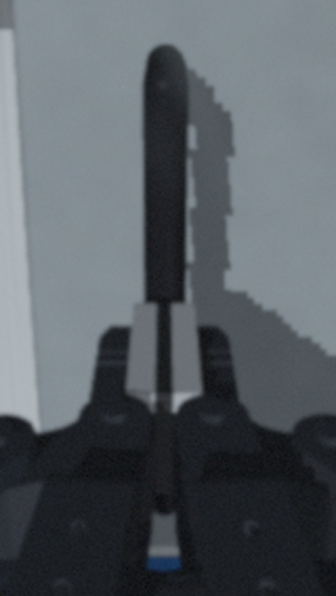

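The pictures suggest the fingers closed on top of the bar, so the real fingertips may sit about 25 mm behind the reported TCP. I'll raise the arm and measure the closed tips from two views.

```bash
python3 -m inch '[[0,[0,0,4],[0,0,0]],[0,[0,0,8],[0,0,0]],[0,[0,0,8],[0,0,0]],[0,[0,0,8],[0,0,0]]]'
python3 - <<'E'
from h import *
b=eyes.snapshot("side");a=eyes.snapshot("scene");crop("",b,190,100,260,155,11,"c17");crop("",a,240,120,310,175,11,"c18")
s=robot.sense();print(s["width"],s["contact_force"],s["ee_pos"],s["tcp_rot"],s["joint_positions"])
T=s["ee_pos"]
print((proj("side",[T,T+[0,0,.03]])-[190,100])*11,(proj("scene",[T,T+[0,0,.03]])-[240,120])*11)
E
```

```text
t: 14.35
ee_pos: [0.4766, 0.0419, 0.2504]
tcp_rot: [179.8, 0.0, 91.3]
contact_force: [-0.4, 0.7, -0.7]
width: 0.0001
0.00021340508010367972 [ 0.92435653  1.10222807 -0.10295712] [0.4751342  0.04203658 0.24799226] [-1.79896044e+02 -1.02160848e-02  9.12616734e+01] [-4.42856758e+00 -9.57621357e+00  1.05375416e+02 -1.42223731e-04
  8.43052537e+01 -5.69023597e+00]
[[342.07833374 736.81538687]
 [337.97991984 651.25641896]] [[419.47863618 496.87969244]
 [426.61843529 426.4201769 ]]
```

View pics/c17.png

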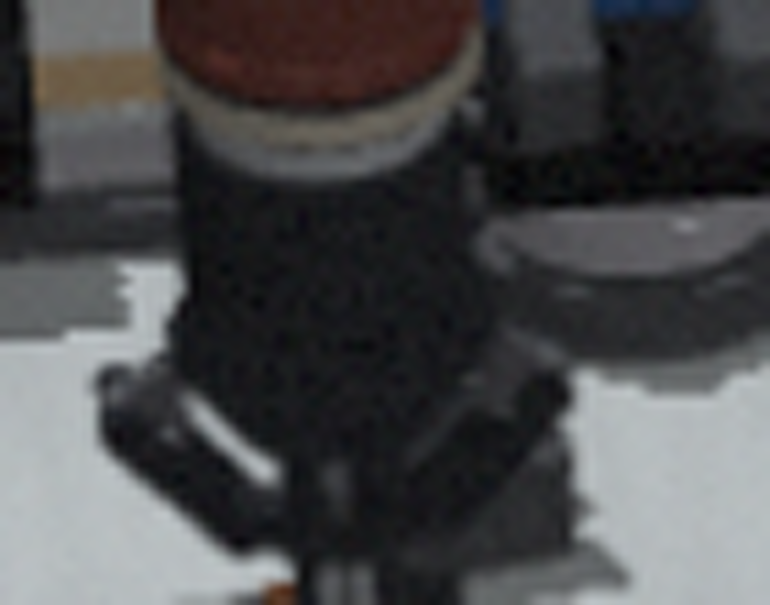

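View pics/c18.png

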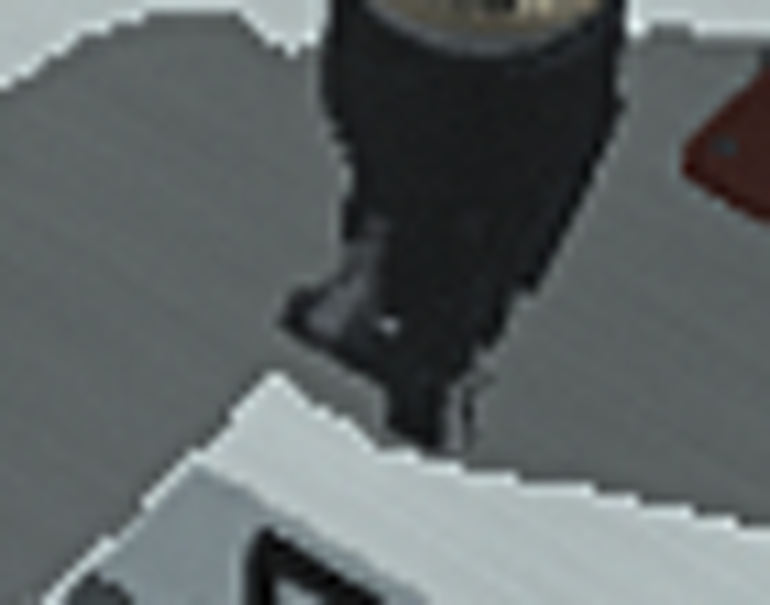

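```bash
python3 - <<'E'
from h import *
b=eyes.snapshot("side");crop("",b,190,130,260,185,11,"c19")
T=robot.sense()["ee_pos"]
print((proj("side",[T,T+[0,0,.03]])-[190,130])*11,T)
E
```

```text
[[341.30155472 407.80688786]
 [337.1926108  322.27538901]] [0.47491079 0.04206044 0.24764219]
```

View pics/c19.png

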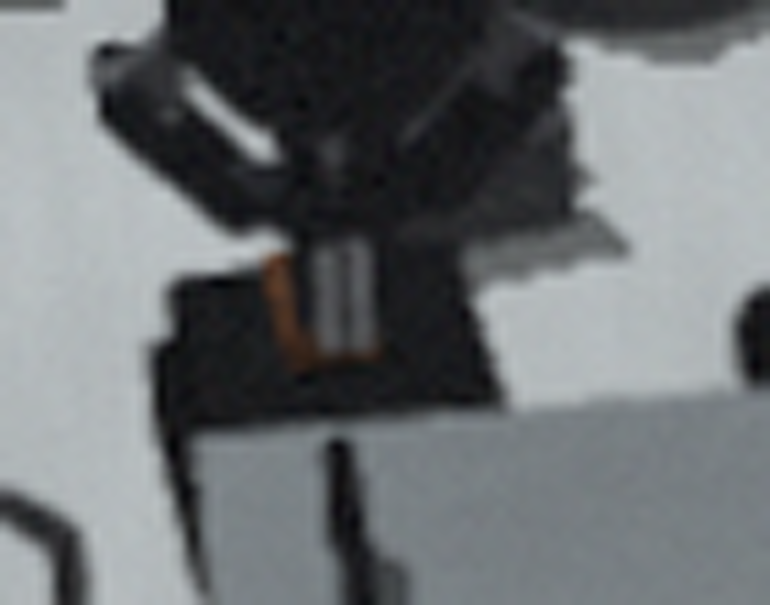

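Both views show the closed fingertips about 20 mm above the reported TCP, so a good grip needs the reported TCP about 40 mm below the bar. I'll regrip the lid handle that way.

```bash
python3 -m inch '[[5,[0,0,0],[0,0,0]],[5,[0,0,-2],[0,0,0]],[5,[0,0,-5],[0,0,0]],[5,[0,0,-7.5],[0,0,0]],[5,[0,0,-9],[0,0,0]],[5,[0,0,-9.8],[0,0,0]],[5,[0,0,-9.8],[0,0,0]],[0,[0,0,-9.8],[0,0,0]],[0,[0,0,-9.8],[0,0,0]],[0,[0,0,-9.8],[0,0,0]],[0,[0,0,-9.8],[0,0,0]],[0,[0,0,-9.8],[0,0,0]]]'
python3 - <<'E'
from h import *
im=eyes.snapshot("wrist");crop("",im,180,100,340,384,2.1,"c20")
s=robot.sense();print(s["width"],s["contact_force"],s["ee_pos"])
E
```

```text
t: 15.7
ee_pos: [0.4762, 0.0419, 0.1525]
tcp_rot: [179.9, 0.0, 91.3]
contact_force: [-3.0, 0.8, 6.4]
width: 0.0075
0.006963870855712359 [-3.33711067 -1.1993566   6.00515682] [0.47614464 0.04192959 0.1524425 ]
```

View pics/c20.png

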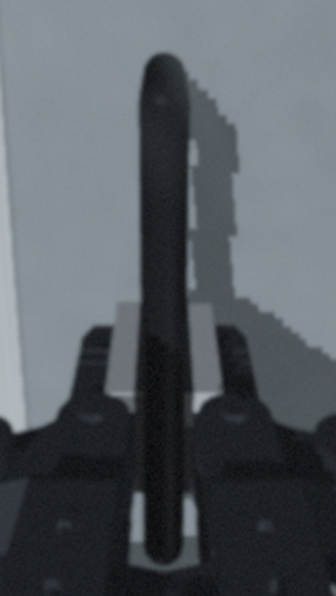

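The bar is now between the pads, but the upward force hints it sits near the tips. I'll go 8 mm deeper, which still clears the lid, and regrip.

```bash
python3 -m inch '[[3,[0,0,0],[0,0,0]],[3,[0,0,0],[0,0,0]],[3,[0,0,-0.8],[0,0,0]],[3,[0,0,-0.8],[0,0,0]],[0,[0,0,-0.8],[0,0,0]],[0,[0,0,-0.8],[0,0,0]],[0,[0,0,-0.8],[0,0,0]],[0,[0,0,-0.8],[0,0,0]],[0,[0,0,-0.8],[0,0,0]]]'
python3 - <<'E'
from h import *
im=eyes.snapshot("wrist");crop("",im,180,100,340,384,2.1,"c21")
s=robot.sense();print(s["width"],s["contact_force"],s["ee_pos"])
E
```

```text
t: 16.65
ee_pos: [0.4761, 0.042, 0.1432]
tcp_rot: [180.0, -0.0, 91.3]
contact_force: [3.8, 0.6, -4.1]
width: 0.0076
0.007844806848669703 [ 3.39852693 -0.22820429 -3.28221168] [0.47610542 0.04202898 0.14320875]
```

View pics/c21.png

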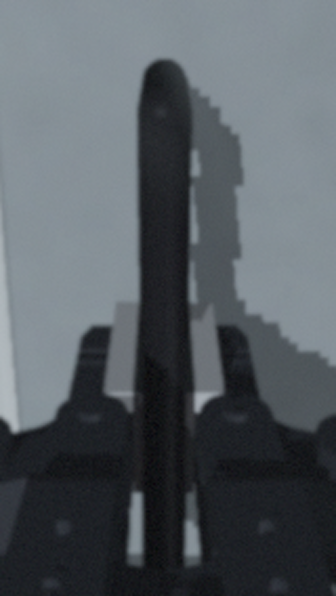

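The bar is firmly between the pads. Now I'll lift along the arc.

```bash
python3 -m inch '[[0,[0.1,0,0.5],[0,0,0]],[0,[0.6,0,2.1],[0,0,0]],[0,[1.4,0,4.1],[0,0,0]],[0,[2.3,0,6.0],[0,0,0]],[0,[3.5,0,7.8],[0,0,0]],[0,[4.8,0.1,9.5],[0,0,0]],[0,[4.8,0.1,9.5],[0,0,0]]]'
python3 - <<'E'
from h import *
im=eyes.snapshot("scene");crop("",im,180,60,340,270,2.8,"c22");s=robot.sense();print(s["width"],s["contact_force"],s["ee_pos"])
E
```

```text
t: 17.4
ee_pos: [0.5248, 0.043, 0.2404]
tcp_rot: [179.9, 0.0, 91.3]
contact_force: [-5.0, -0.7, 1.9]
width: 0.0075
0.007685886390982689 [-5.71281299 -1.08051164  1.75458114] [0.52333448 0.0429781  0.23887087]
```

View pics/c22.png

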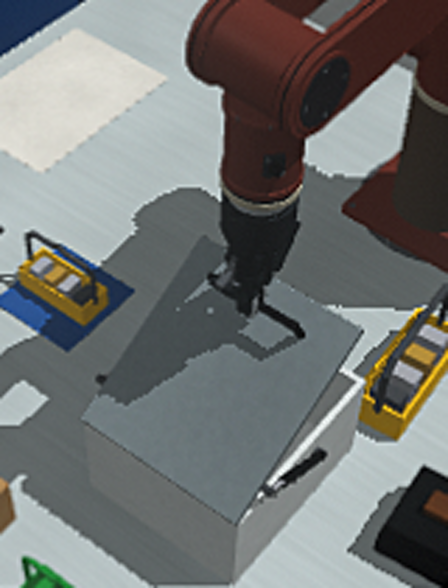

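The lid is up about 0.5 rad with the grip intact. I'll carry on to 1.15 rad.

```bash
python3 -m inch '[[0,[1.5,0,1.5],[0,0,0]],[0,[3.2,0.1,2.9],[0,0,0]],[0,[4.9,0.1,4.1],[0,0,0]],[0,[6.8,0.2,5.2],[0,0,0]],[0,[8.8,0.2,6.0],[0,0,0]],[0,[10.9,0.2,6.6],[0,0,0]],[0,[12.0,0.2,6.9],[0,0,0]],[0,[12.0,0.2,6.9],[0,0,0]]]'
python3 - <<'E'
from h import *
im=eyes.snapshot("side");crop("",im,150,60,310,200,4,"c23");s=robot.sense();print(s["width"],s["contact_force"],s["ee_pos"])
E
```

```text
t: 18.25
ee_pos: [0.6449, 0.0454, 0.3091]
tcp_rot: [179.8, -0.0, 91.3]
contact_force: [-2.1, 2.3, 9.3]
width: 0.0075
0.007872152747353213 [-1.94461678  1.43785417  9.56746836] [0.64438888 0.04537207 0.3089474 ]
```

View pics/c23.png

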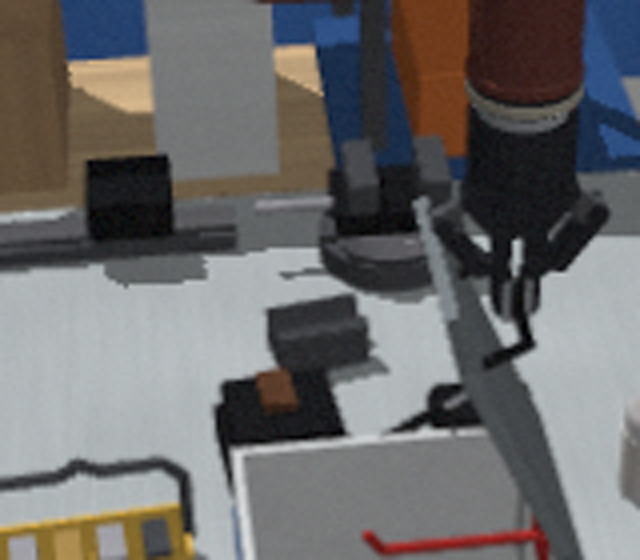

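The lid is past its balance point at about 1.15 rad. I'll open the fingers a little and withdraw straight up.

```bash
python3 -m inch '[[2.2,[0,0,0],[0,0,0]],[2.2,[0,0,0.3],[0,0,0]],[2.2,[0.3,0,1],[0,0,0]],[2.2,[0.4,0,4],[0,0,0]],[2.2,[0.5,0,8],[0,0,0]],[2.2,[0.5,0,12],[0,0,0]],[2.2,[0.5,0,12],[0,0,0]],[2.2,[0.5,0,12],[0,0,0]]]'
python3 - <<'E'
from h import *
im=eyes.snapshot("side");crop("",im,150,40,310,200,3.7,"c24");s=robot.sense();print(s["width"],s["contact_force"],s["ee_pos"])
E
```

```text
t: 19.1
ee_pos: [0.6492, 0.0449, 0.4289]
tcp_rot: [179.8, 0.0, 91.3]
contact_force: [-0.5, -0.2, -0.6]
width: 0.022
0.02167465200331031 [ 0.08221426 -0.19181404 -0.04965026] [0.64870267 0.04489796 0.42684595]
```

View pics/c24.png

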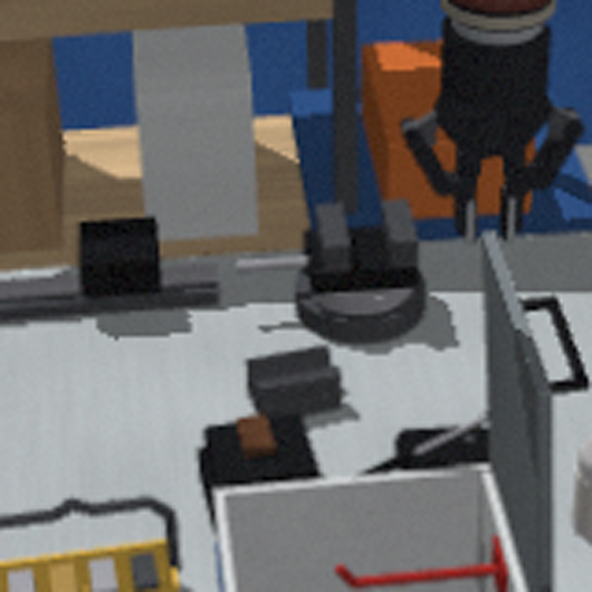

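The lid has swung on nearly upright. I'll move back over the chest to look at the hook.

```bash
python3 -m inch '[[2.2,[-3,0,0.5],[0,0,0]],[2.2,[-7,-1,1],[0,0,0]],[2.2,[-11,-3,1],[0,0,0]],[2.2,[-13,-4.5,1],[0,0,0]],[2.2,[-13,-4.5,1],[0,0,0]],[2.2,[-13,-4.5,1],[0,0,0]]]'
python3 - <<'E'
from h import *
im=eyes.snapshot("wrist");cv2.imwrite("pics/w9.png",im)
import pickle;pickle.dump(cam("wrist"),open("w9.pkl","wb"))
for l in["hook_seat","chest","lid_hinge","basket_handle"]:print(l,pts(l,"wrist"))
im=eyes.snapshot("side");crop("",im,180,120,310,240,5,"c25");print(pts("hook_seat","side"))
im=eyes.snapshot("scene");cv2.imwrite("pics/s9.png",im);print(pts("hook_seat","scene"))
E
```

```text
t: 19.75
ee_pos: [0.5184, -0.0001, 0.436]
tcp_rot: [-179.9, -0.0, 91.2]
contact_force: [0.7, -0.1, 0.1]
width: 0.022
hook_seat [(0.69, [0.556, 0.043, 0.115])]
chest [(0.75, [0.563, 0.042, 0.002])]
lid_hinge [(0.95, [0.687, 0.044, 0.139])]
basket_handle [(0.77, [0.309, 0.15, 0.126]), (0.67, [0.487, -0.302, 0.091])]
[(0.67, [0.555, 0.047, 0.114])]
[(0.46, [0.487, -0.298, 0.004])]
```

View pics/w9.png

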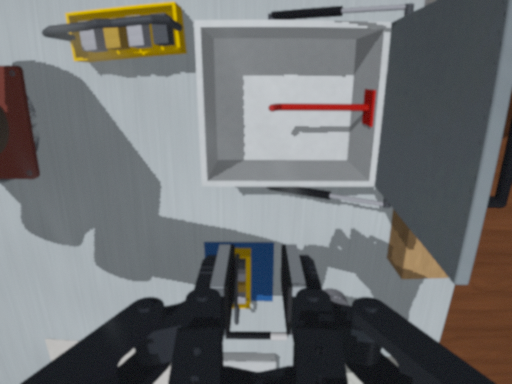

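View pics/c25.png

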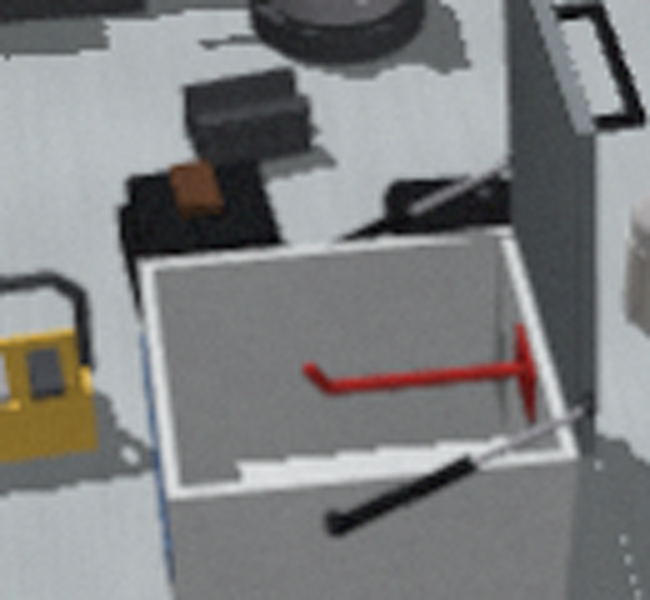

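View pics/s9.png

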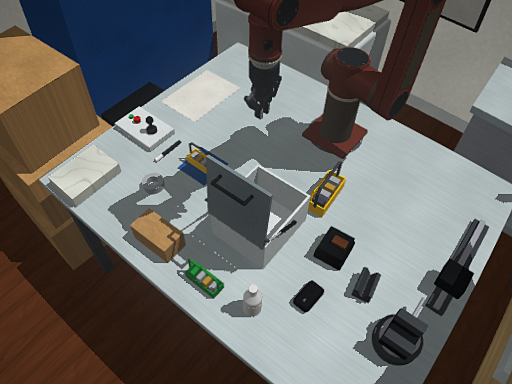

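The lid stands fully open. The wrist view shows the red hook with its tip at (272,107) and the arm running to (365,107). The side view agrees.

```bash
python3 - <<'E'
from h import *
import pickle
c=pickle.load(open("w9.pkl","rb"))
im=cv2.imread("pics/w9.png").astype(int)
k=(im[...,2]>120)&(im[...,1]<60)&(im[...,0]<60);k[:,:250]=0;k[150:]=0
ys,xs=np.nonzero(k);print(xs.min(),xs.max(),[(x,ys[xs==x].mean().round(1),(xs==x).sum()) for x in range(xs.min(),xs.max()+1,6)])
print("tip@.13",onplane("",[(xs.min(),ys[xs<xs.min()+3].mean())],.13,c))
L=[(x,ys[xs==x].mean()) for x in range(286,362,5)]
P=onplane("",L,.113,c);f=np.polyfit(P[:,0],P[:,1],1);print("arm",P[0],P[-1],np.degrees(np.arctan(f[0])),"y at .556",np.polyval(f,.556))
R=onplane("",[(197,23),(378,187),(203,187)],.14,c);print(R.round(4))
E
```

```text
271 374 [(271, np.float64(107.5), np.int64(2)), (277, np.float64(105.5), np.int64(2)), (283, np.float64(106.5), np.int64(4)), (289, np.float64(106.5), np.int64(4)), (295, np.float64(106.5), np.int64(4)), (301, np.float64(106.5), np.int64(4)), (307, np.float64(106.5), np.int64(4)), (313, np.float64(106.5), np.int64(4)), (319, np.float64(106.5), np.int64(4)), (325, np.float64(106.5), np.int64(4)), (331, np.float64(106.5), np.int64(4)), (337, np.float64(106.5), np.int64(4)), (343, np.float64(106.5), np.int64(4)), (349, np.float64(106.5), np.int64(4)), (355, np.float64(107.0), np.int64(5)), (361, np.float64(107.0), np.int64(5)), (367, np.float64(107.0), np.int64(7)), (373, np.float64(99.5), np.int64(18))]
tip@.13 [[0.53566996 0.0446523  0.13      ]]
arm [0.55760021 0.0451853  0.113     ] [0.66504637 0.04776721 0.113     ] 1.4276133564086435 y at .556 0.045248845089912865
[[ 0.4382  0.1489  0.14  ]
 [ 0.6954 -0.063   0.14  ]
 [ 0.4408 -0.0692  0.14  ]]
```

```bash
python3 -m inch '[[5,[-1,-4,0],[0,0,0]],[5,[-2,-8,0],[0,0,0]],[5,[-3,-13,0],[0,0,0]],[5,[-3.45,-18,0],[0,0,0]],[5,[-3.45,-22,-2],[0,0,0]],[5,[-3.45,-26,-5],[0,0,0]],[5,[-3.45,-30,-9],[0,0,-0.008]],[5,[-3.45,-33,-13],[0,0,-0.008]],[5,[-3.45,-33,-18],[0,0,-0.008]],[5,[-3.45,-33,-20],[0,0,-0.008]],[5,[-3.45,-33,-20],[0,0,-0.008]],[5,[-3.45,-33,-20],[0,0,-0.008]]]'
python3 - <<'E'
from h import *
im=eyes.snapshot("wrist");cv2.imwrite("pics/w10.png",im)
import pickle;pickle.dump(cam("wrist"),open("w10.pkl","wb"));print(robot.sense()["ee_pos"],robot.sense()["tcp_rot"])
print(pts("basket_handle","wrist"))
E
```

```text
t: 21.4
ee_pos: [0.4846, -0.3301, 0.2379]
tcp_rot: [180.0, -0.0, 90.8]
contact_force: [1.0, -0.6, -0.2]
width: 0.0497
[ 0.48527972 -0.33053769  0.23943147] [1.79877865e+02 1.10353774e-01 9.08248273e+01]
[(0.63, [0.487, -0.301, 0.09])]
```

View pics/w10.png

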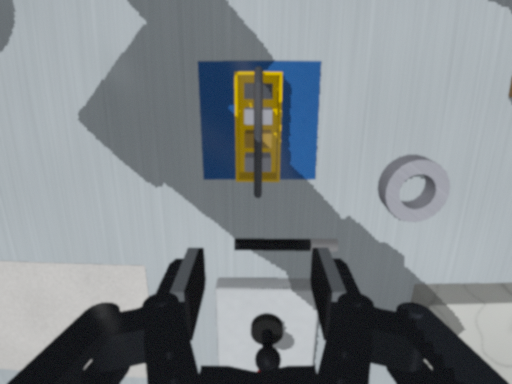

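```bash
python3 - <<'E'
from h import *
import pickle
c=pickle.load(open("w10.pkl","rb"))
P=onplane("",[(258,73),(257,192)],.09,c);print(P.round(4),P.mean(0))
R=onplane("",[(235,72),(283,72),(281,181),(237,181)],.037,c);print(R.round(4),R.mean(0))
E
```

```text
[[ 0.4846 -0.2433  0.09  ]
 [ 0.4855 -0.3562  0.09  ]] [ 0.48504459 -0.29972864  0.09      ]
[[ 0.4607 -0.2422  0.037 ]
 [ 0.5109 -0.2414  0.037 ]
 [ 0.5132 -0.3606  0.037 ]
 [ 0.4626 -0.3614  0.037 ]] [ 0.48683793 -0.30138445  0.037     ]
```

The bail (column 257, rows 70..195) lies between the open fingers, and the TCP is 30 mm to the right of its middle. I'll descend and grip.

```bash
python3 -m inch '[[5,[0,0,-4],[0,0,0]],[5,[0,0,-8.5],[0,0,0]],[5,[0,0,-13],[0,0,0]],[5,[0,0,-16.5],[0,0,0]],[5,[0,0,-18.5],[0,0,0]],[5,[0,0,-18.8],[0,0,0]],[0,[0,0,-18.8],[0,0,0]],[0,[0,0,-18.8],[0,0,0]],[0,[0,0,-18.8],[0,0,0]],[0,[0,0,-18.8],[0,0,0]],[0,[0,0,-18.8],[0,0,0]],[0,[0,0,-18.8],[0,0,0]]]'
python3 - <<'E'
from h import *
im=eyes.snapshot("wrist");cv2.imwrite("pics/w11.png",im);s=robot.sense();print(s["width"],s["contact_force"],s["ee_pos"])
im=eyes.snapshot("side");crop("",im,180,210,300,330,5,"c26")
E
```

```text
t: 22.7
ee_pos: [0.4855, -0.3314, 0.0518]
tcp_rot: [179.8, 0.2, 90.8]
contact_force: [-2.5, -0.5, 6.4]
width: 0.0055
0.005627113972796494 [-1.03171238  1.95072204  6.92115888] [ 0.48550578 -0.33138588  0.05184065]
```

View pics/w11.png

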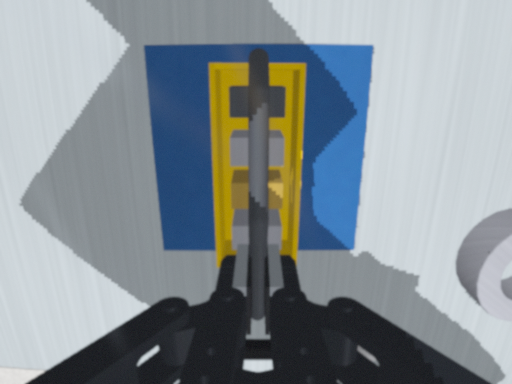

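View pics/c26.png

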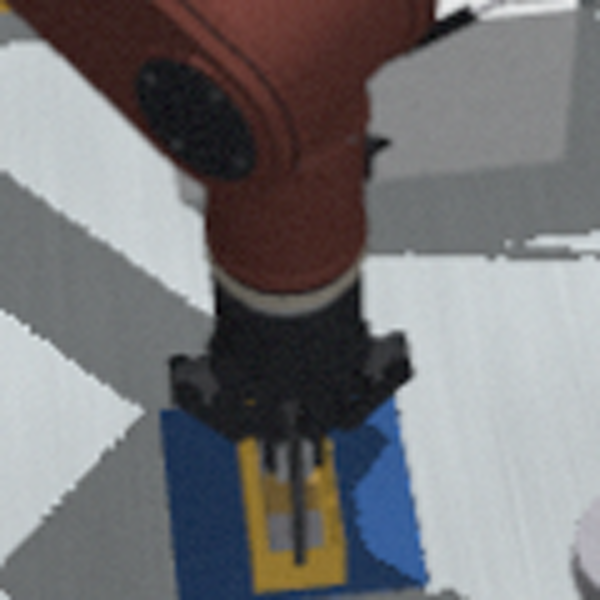

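The bail is well inside the pads, 31 mm from its middle. I'll lift it and check it stays level.

```bash
python3 -m inch '[[0,[0,0,0.5],[0,0,0]],[0,[0,0,1.5],[0,0,0]],[0,[0,0,3.5],[0,0,0]],[0,[0,0,6.5],[0,0,0]],[0,[0,0,10],[0,0,0]],[0,[0,0,14],[0,0,0]],[0,[0,0,18],[0,0,0]],[0,[0,0,21],[0,0,0]],[0,[0,0,22],[0,0,0]],[0,[0,0,22],[0,0,0]]]'
python3 - <<'E'
from h import *
im=eyes.snapshot("wrist");cv2.imwrite("pics/w12.png",im);s=robot.sense();print(s["width"],s["contact_force"],s["ee_pos"])
im=eyes.snapshot("scene");crop("",im,180,60,300,180,5,"c27")
E
```

```text
t: 23.8
ee_pos: [0.4849, -0.3305, 0.271]
tcp_rot: [179.9, 0.1, 90.8]
contact_force: [0.7, -0.4, -2.3]
width: 0.0052
0.005269826124269874 [-0.5104659   0.1994064  -2.86200392] [ 0.48413585 -0.32983005  0.2686631 ]
```

View pics/c27.png

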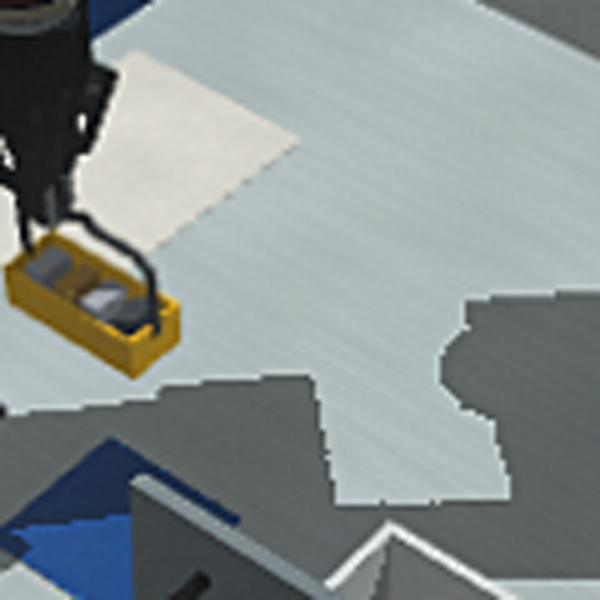

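View pics/w12.png

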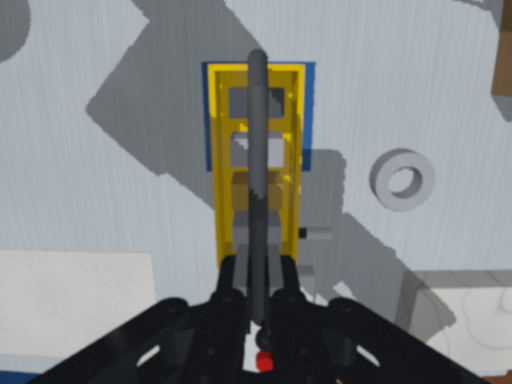

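The bail sits at the same image place before and after lifting (far end at (258,55)), so there is no tilt or slip. I'll carry it over the front part of the chest.

```bash
python3 -m inch '[[0,[0,2,0.3],[0,0,0]],[0,[0,5,0.5],[0,0,0]],[0,[0,9,0.5],[0,0,0]],[0,[0,13,0.5],[0,0,0.005]],[0,[0,17,0.5],[0,0,0.01]],[0,[0,21,0.5],[0,0,0.01]],[0,[0.2,25,0.5],[0,0,0.01]],[0,[0.3,29,0.3],[0,0,0.01]],[0,[0.3,32,0],[0,0,0.01]],[0,[0.3,34.3,0],[0,0,0.01]],[0,[0.3,34.3,0],[0,0,0.01]],[0,[0.3,34.3,0],[0,0,0.01]]]'
python3 - <<'E'
from h import *
im=eyes.snapshot("wrist");cv2.imwrite("pics/w13.png",im);s=robot.sense();print(s["width"],s["contact_force"],s["ee_pos"],s["tcp_rot"])
im=eyes.snapshot("side");crop("",im,160,80,310,230,4,"c28")
E
```

```text
t: 25.1
ee_pos: [0.4862, 0.0138, 0.2676]
tcp_rot: [-179.8, -0.0, 91.5]
contact_force: [0.3, 0.8, -3.2]
width: 0.0057
0.0054708808085507845 [-0.08651068  0.43192438 -2.62910923] [0.48645847 0.01314845 0.2679108 ] [-1.79867515e+02  1.48773277e-03  9.14159034e+01]
```

View pics/w13.png

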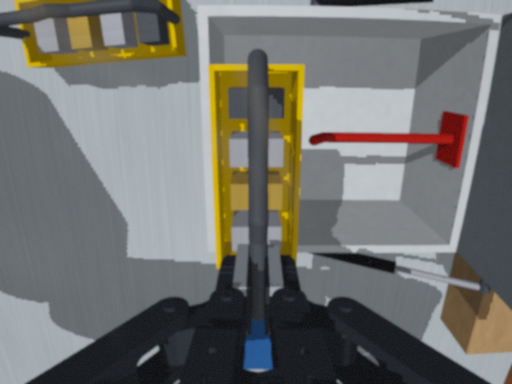

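View pics/c28.png

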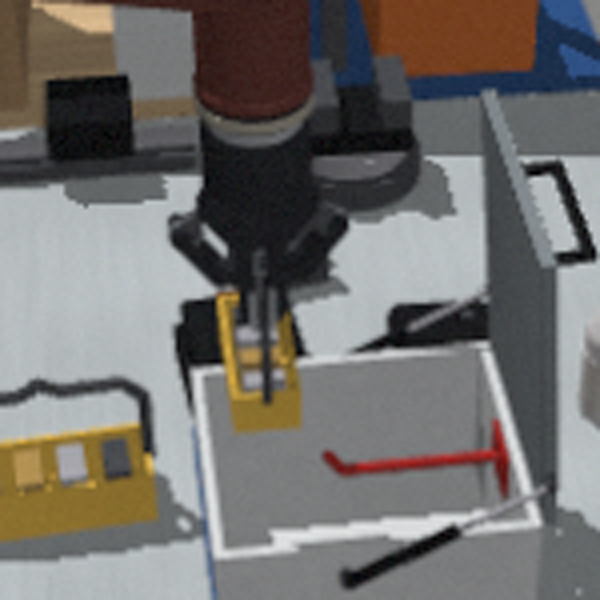

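Everything is aligned: the basket is centred in front of the hook. I'll lower it inside in front of the tip.

```bash
python3 -m inch '[[0,[0.2,0,-1],[0,0,0]],[0,[0.2,0,-3],[0,0,0]],[0,[0.2,0,-5.5],[0,0,0]],[0,[0.2,0,-8],[0,0,0]],[0,[0.2,0,-10.5],[0,0,0]],[0,[0.2,0,-13],[0,0,0]],[0,[0.2,0,-15],[0,0,0]],[0,[0.2,0,-16],[0,0,0]],[0,[0.2,0,-16],[0,0,0]],[0,[0.2,0,-16],[0,0,0]]]'
python3 - <<'E'
from h import *
im=eyes.snapshot("wrist");cv2.imwrite("pics/w14.png",im);s=robot.sense();print(s["width"],s["contact_force"],s["ee_pos"],s["tcp_rot"])
im=eyes.snapshot("side");crop("",im,180,110,310,230,5,"c29")
E
```

```text
t: 26.2
ee_pos: [0.4898, 0.0126, 0.1097]
tcp_rot: [180.0, 0.0, 91.3]
contact_force: [0.3, 0.3, -2.3]
width: 0.0056
0.005553752375083976 [ 0.30067031 -0.07291568 -2.04533284] [0.49029104 0.01262863 0.11033193] [1.79889120e+02 1.61711680e-02 9.13468523e+01]
```

View pics/w14.png

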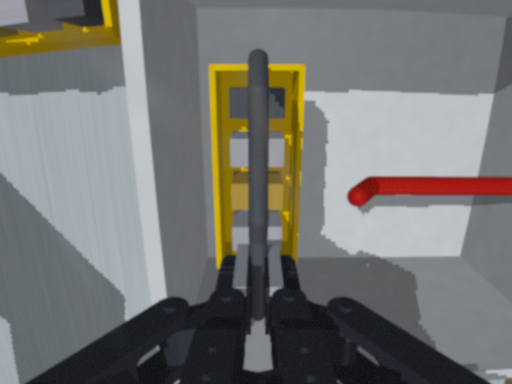

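View pics/c29.png

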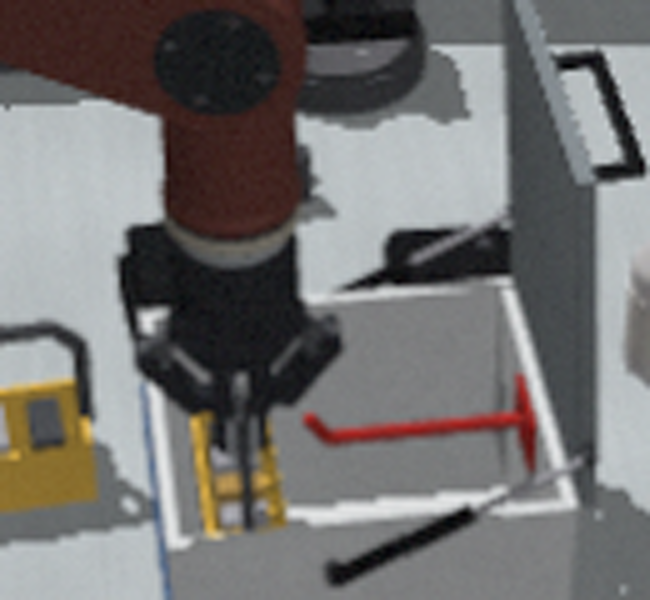

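```bash
python3 - <<'E'
from h import *
c=cam("wrist")
print(onplane("",[(357,197)],.132,c),onplane("",[(400,186),(500,186)],.113,c))
print("far bail end",onplane("",[(258,53)],.145,c),"rim far",onplane("",[(210,65),(305,65)],.095,c), "bail at",onplane("",[(258,150)],.152,c))
im=cv2.imread("pics/w14.png");crop("",im,200,30,380,270,3,"c30")
E
```

```text
[[0.53638449 0.04453504 0.132     ]] [[0.5648607  0.04456365 0.113     ]
 [0.62118049 0.04604798 0.113     ]]
far bail end [[0.48821224 0.10551459 0.145     ]] rim far [[0.46354195 0.10224322 0.095     ]
 [0.5128446  0.10349877 0.095     ]] bail at [[0.48910653 0.06985735 0.152     ]]
```

View pics/c30.png

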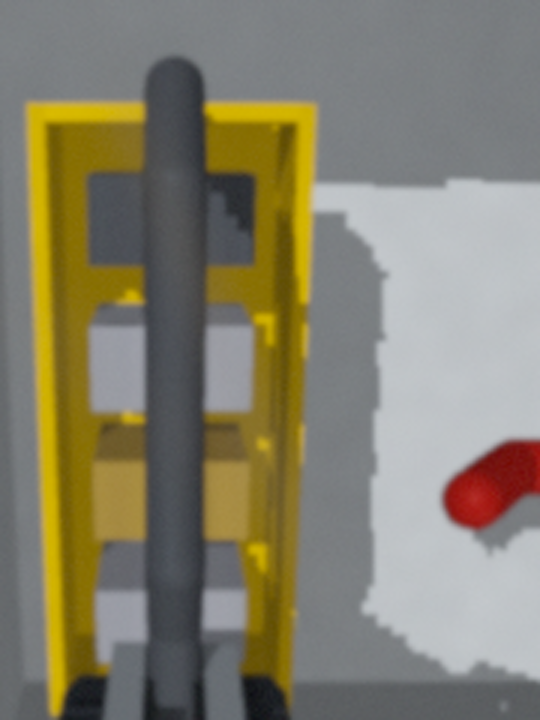

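The basket centre is at y≈0.043 and the hook at 0.0445, with the tip inside the bail's opening. I'll slide it back over the tip to the seat.

```bash
python3 -m inch '[[0,[0.7,0,0],[0,0,0]],[0,[1.7,0,0],[0,0,0]],[0,[2.8,0.1,0],[0,0,0]],[0,[3.9,0.1,0],[0,0,0]],[0,[5,0.2,0],[0,0,0]],[0,[6,0.2,0],[0,0,0]],[0,[6.8,0.2,0],[0,0,0]],[0,[7,0.2,0],[0,0,0]],[0,[7,0.2,0],[0,0,0]]]'
python3 - <<'E'
from h import *
im=eyes.snapshot("wrist");crop("",im,180,30,420,270,2.5,"c31");s=robot.sense();print(s["width"],s["contact_force"],s["ee_pos"],s["tcp_rot"])
im=eyes.snapshot("side");crop("",im,210,150,310,230,7,"c32")
E
```

```text
t: 27.2
ee_pos: [0.5593, 0.015, 0.1089]
tcp_rot: [-180.0, -0.0, 91.4]
contact_force: [-0.3, 0.8, -3.2]
width: 0.0056
0.005479243128282818 [-0.74968649  0.25288835 -2.61159329] [0.55906137 0.01501094 0.10895748] [-1.79958009e+02 -4.34187612e-03  9.13785665e+01]
```

View pics/c31.png

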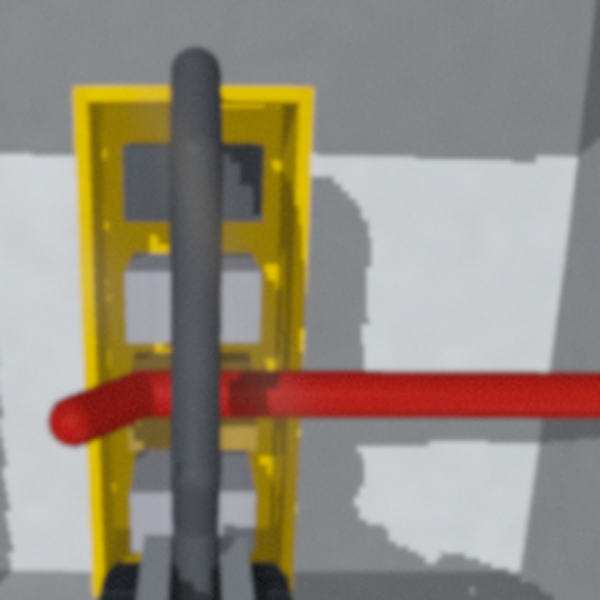

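View pics/c32.png

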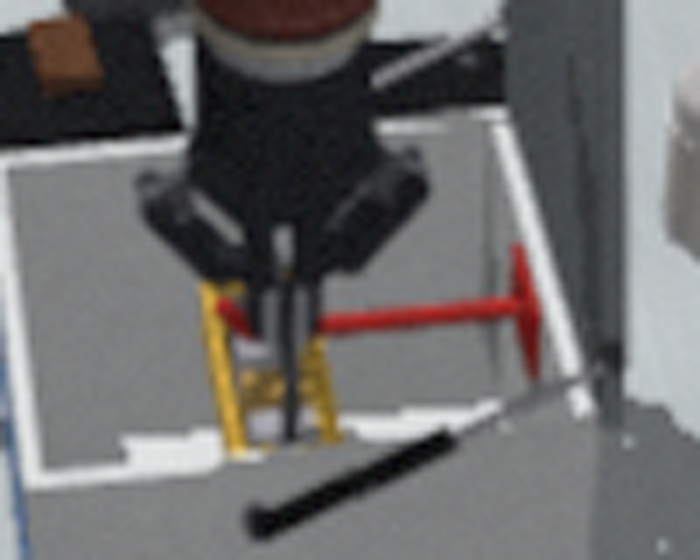

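The bail is over the arm just behind the upturned tip. Lowering it on.

```bash
python3 -m inch '[[0,[0,0,-0.8],[0,0,0]],[0,[0,0,-1.6],[0,0,0]],[0,[0,0,-2.3],[0,0,0]],[0,[0,0,-2.8],[0,0,0]],[0,[0,0,-3.1],[0,0,0]],[0,[0,0,-3.1],[0,0,0]]]'; python3 -m inch '[[0,[0,0,-0.1],[0,0,0]],[0,[0,0,-0.1],[0,0,0]]]'; python3 -m inch '[[0,[0,0,-0.1],[0,0,0]],[0,[0,0,-0.1],[0,0,0]]]'
```

```text
t: 27.9
ee_pos: [0.5588, 0.015, 0.0775]
tcp_rot: [-179.9, -0.0, 91.4]
contact_force: [-0.5, 0.4, -3.2]
width: 0.0057
t: 28.1
ee_pos: [0.5595, 0.015, 0.0774]
tcp_rot: [180.0, 0.0, 91.4]
contact_force: [-1.1, -0.3, -2.5]
width: 0.0054
t: 28.3
ee_pos: [0.5597, 0.0149, 0.0766]
tcp_rot: [180.0, 0.0, 91.4]
contact_force: [-0.0, -0.7, -1.8]
width: 0.0057
```

```bash
python3 -m inch '[[0,[0,0,-0.1],[0,0,0]],[0,[0,0,-0.1],[0,0,0]]]'; python3 -m inch '[[0,[0,0,-0.1],[0,0,0]],[0,[0,0,-0.1],[0,0,0]]]';  python3 - <<'E'
from h import *
im=eyes.snapshot("wrist");crop("",im,180,30,420,270,2.5,"c33")
E
```

```text
t: 28.5
ee_pos: [0.5599, 0.0149, 0.0759]
tcp_rot: [179.9, 0.0, 91.4]
contact_force: [-0.7, -0.8, 1.4]
width: 0.0056
t: 28.7
ee_pos: [0.5601, 0.0147, 0.0752]
tcp_rot: [179.9, 0.0, 91.4]
contact_force: [-2.2, -1.3, 5.7]
width: 0.0052
```

View pics/c33.png

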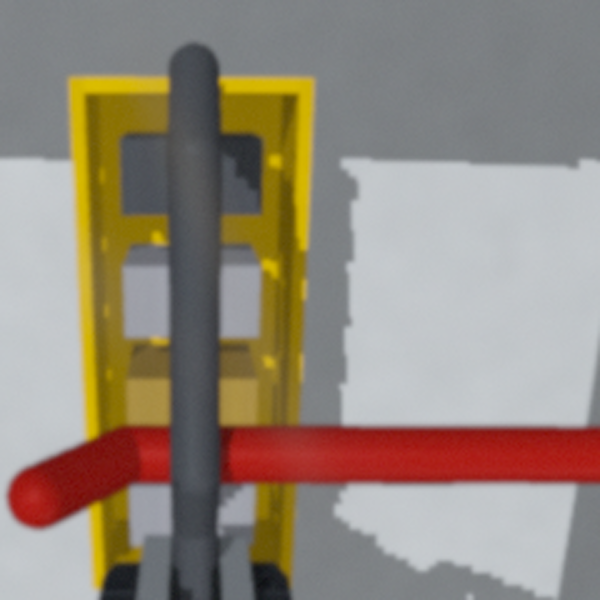

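Contact came at a handle height of about 0.116 m, which matches the bail's peak seated on the arm. Relieve the load and release.

```bash
python3 -m inch '[[0,[0,0,0.07],[0,0,0]],[1.2,[0,0,0.07],[0,0,0]],[1.6,[0,0,0.07],[0,0,0]],[2.5,[0,0,0.07],[0,0,0]],[3.5,[0,0,0.07],[0,0,0]],[3.5,[0,0,0.07],[0,0,0]],[3.5,[0,0,0.07],[0,0,0]]]'
python3 - <<'E'
from h import *
im=eyes.snapshot("wrist");crop("",im,180,30,420,270,2.5,"c34")
im=eyes.snapshot("side");crop("",im,210,150,310,230,7,"c35")
E
```

```text
t: 29.45
ee_pos: [0.5592, 0.0151, 0.0748]
tcp_rot: [-180.0, -0.0, 91.4]
contact_force: [0.5, 1.2, -0.5]
width: 0.0349
```

View pics/c34.png

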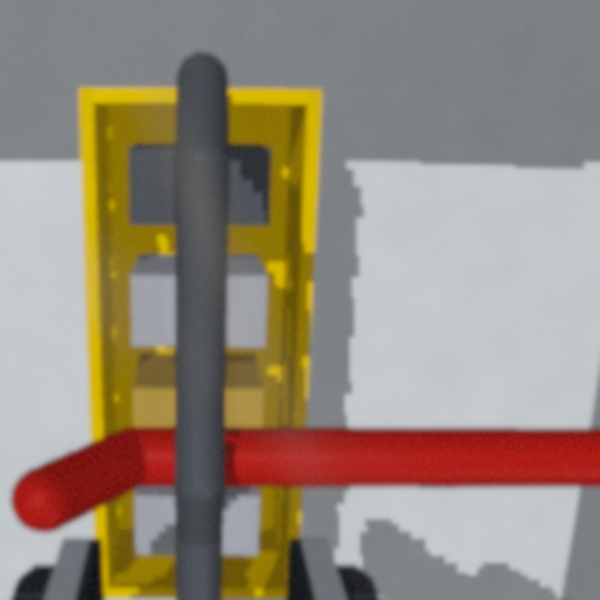

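View pics/c35.png

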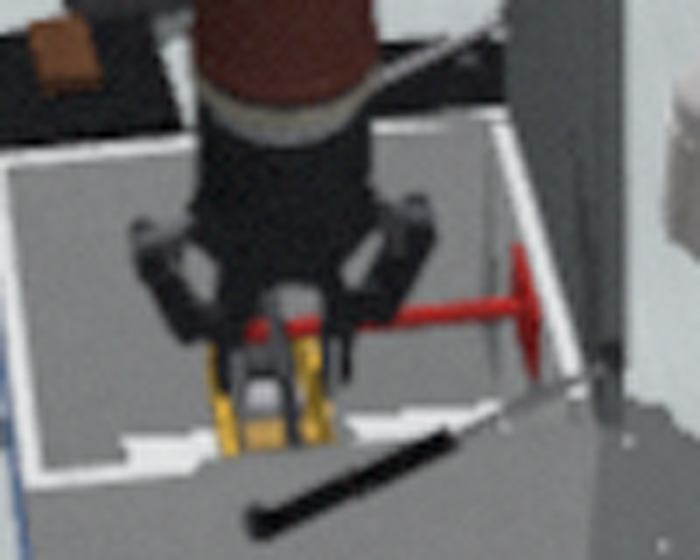

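The basket stays hanging on the hook, level and centred. I'll withdraw straight up.

```bash
python3 -m inch '[[3.5,[0,0,0.5],[0,0,0]],[3.5,[0,0,1.5],[0,0,0]],[3.5,[0,0,3],[0,0,0]],[3.5,[0,0,6],[0,0,0]],[3.5,[0,0,10],[0,0,0]],[3.5,[0,0,14],[0,0,0]],[3.5,[0,0,18],[0,0,0]],[3.5,[-5,-2,20],[0,0,0]],[3.5,[-9,-4,20],[0,0,0]],[3.5,[-9,-4,20],[0,0,0]],[3.5,[-9,-4,20],[0,0,0]],[3.5,[-9,-4,20],[0,0,0]]]'
python3 - <<'E'
from h import *
im=eyes.snapshot("wrist");cv2.imwrite("pics/w15.png",im);print(pts("basket_handle","wrist"),pts("basket_center","wrist"))
im=eyes.snapshot("side");cv2.imwrite("pics/d15.png",im);crop("",im,190,100,310,220,5,"c36")
im=eyes.snapshot("scene");cv2.imwrite("pics/s15.png",im);print(robot.sense()["contact_force"])
E
```

```text
t: 30.75
ee_pos: [0.4701, -0.0249, 0.276]
tcp_rot: [179.9, 0.0, 91.4]
contact_force: [-0.6, 0.5, -0.5]
width: 0.035
[(0.78, [0.561, 0.045, 0.114])] [(0.59, [0.559, 0.044, 0.074])]
[-0.01641939  0.32152501 -0.23273119]
```

View pics/w15.png

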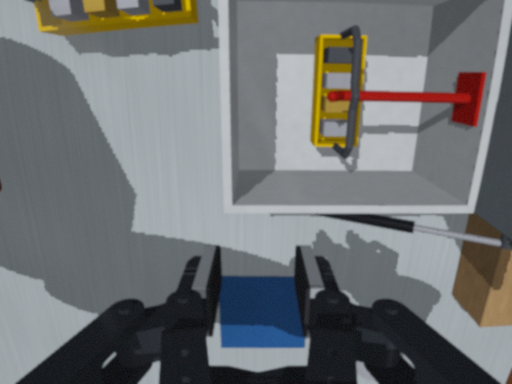

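View pics/c36.png

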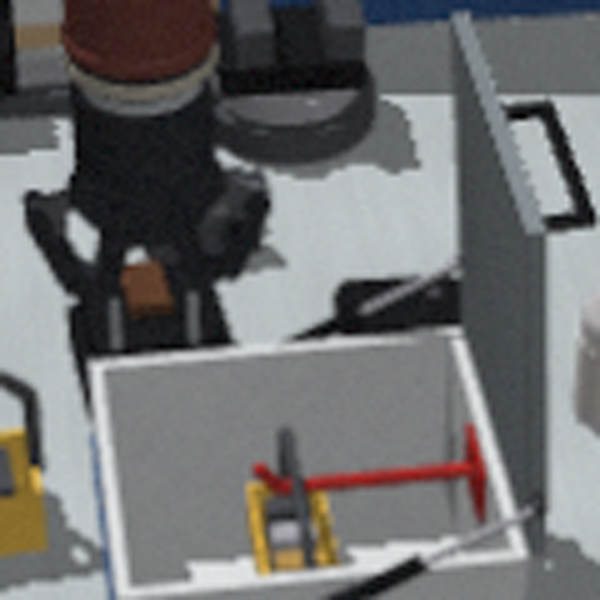

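View pics/s15.png

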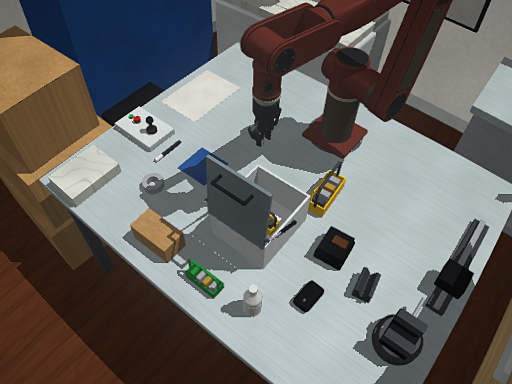

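The basket hangs free on the hook, the lid is open, and the bystanders are where they were. I'll wait briefly to confirm it is steady, then hand in.

```bash
python3 -m inch '[[3.5,[0,0,0],[0,0,0]],[3.5,[0,0,0],[0,0,0]],[3.5,[0,0,0],[0,0,0]],[3.5,[0,0,0],[0,0,0]],[3.5,[0,0,0],[0,0,0]],[3.5,[0,0,0],[0,0,0]],[3.5,[0,0,0],[0,0,0]],[3.5,[0,0,0],[0,0,0]]]'
python3 - <<'E'
from h import *
im=eyes.snapshot("side");print("diff in chest",np.abs(im[180:215,205:300].astype(int)-cv2.imread("pics/d15.png")[180:215,205:300]).max(2).mean())
print(pts("basket_handle","side"),pts("lid_handle","side"))
a=cv2.imread("pics/side0.png");b=im
d=np.abs(a.astype(int)-b).max(2)
eyes.snapshot("scene")
for l in["gauge_boxes","vblock","ring_gauge","marker","mouse"]:print(l,pts(l,"scene")[:2])
print(robot.hand_in())
E
```

```text
t: 31.8
ee_pos: [0.4693, -0.025, 0.275]
tcp_rot: [180.0, 0.0, 91.4]
contact_force: [1.2, -0.2, 0.4]
width: 0.0347
diff in chest 2.333233082706767
[(0.63, [0.308, 0.152, 0.127]), (0.61, [0.558, 0.047, 0.115])] [(0.79, [0.721, 0.046, 0.352])]
gauge_boxes [(0.6, [0.485, 0.301, 0.0])]
vblock [(0.88, [0.532, 0.454, -0.001])]
ring_gauge [(0.76, [0.676, -0.371, 0.002]), (0.18, [0.673, 0.326, -0.0])]
marker [(0.43, [0.515, -0.454, -0.002])]
mouse [(0.96, [0.674, 0.328, -0.0])]
the job is handed in; nothing more can be done
None
```

The job is done and handed in at about 32 s. I set the smaller yellow basket upright on the blue mat and let go. Then I lifted the lid past its balance point so the struts carried it fully open, and hung the basket by its handle on the red hook.

**Last checks:**
- **Basket:** the bail handle measured about 0.115 m above the bench, as expected for a hung basket. It hangs upright and steady, and the gripper is well clear of it.
- **Lid:** it stands fully open, with its handle at z 0.352 m.
- **Other things:** the bystanders look unmoved in the pictures. I took no positions of them at the start, so I can't compare numbers.

**What disagreed:**
- **Fingertip position:** the real fingertips sit about 20 mm or more behind the reported TCP. My first grasp held the bail only near its top, but it lifted and set down safely.
- **Lid handle:** my first two grips closed on top of the bar, with about 5 N of contact, and the third held it only near the fingertips. I corrected the depth before lifting.
- **Finger opening:** while gripping, the reported opening read 2–4 mm less than the bar thickness.

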